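Set up a spirit-lamp heating place

TASK

Set up the heating place on the grey heat mat: take the brass cap off the spirit lamp and stand the lamp on the middle of the mat, set the tripod centrally over the lamp with its feet on the mat, and stand the small beaker upright on the middle of the tripod's gauze. Stand the cap, mouth down, on the bench to the right of the mat and the white jar upright on the bench to the left of it (right and left as the robot faces the bench), each level with the middle of that edge and about two and a half centimetres clear of it. Never tip the lamp over, and leave the large beaker, the conical flask and the amber bottle where they are.

Things in the scene. Friction and masses are not known exactly. Their poses are not given: they have to be found in the camera images.
- mat: Fixed square heat mat, pale grey board, 180 x 180 mm, 6 mm thick, on the bench. Origin at the centre of its underside (bench height); x and y run along its edges, x away from the robot, y to the robot's left, turned at most 0.2 rad; left edge at y = +90 mm, right edge at y = -90 mm in its own frame.
- lamp_collar (a point): Spirit lamp, loose, 0.18 kg: aluminium body 58 mm across up to 28 mm, sloping in to a flat 34 mm shoulder 40 mm above its foot; brass collar 18 mm across from 40 to 70 mm; 8 mm white wick up to 80 mm. Starts with the cap on. The point is on the axis 64 mm above the foot, in the upper collar: grip here once the cap is off. z up; round, so yaw is free.
- cap_center (a point): Brass lamp cap, loose, 0.04 kg: cylinder 30 mm across, 24 mm inside, 46 mm tall, open below, 12 mm knob on top; 54 mm tall in all. Starts loosely over the lamp's collar, its rim on the lamp's shoulder, and lifts straight off (40 mm to clear the wick). The point is on the axis half-way up, 27 mm above its rim; z up.
- tripod_ring (a point): Tripod, loose, 0.22 kg, bright steel, 130 mm tall: flat round gauze-topped head 60 mm across, 12 mm thick, to be gripped across in any direction; three 6 mm legs run down inside its outline for 30 mm, then spread to feet on a 62 mm radius. Lowered straight down it clears the lamp. The point is at the head's centre, 124 mm above the feet, 6 mm below its top; z up.
- beaker_center (a point): Small glass beaker, loose, 0.06 kg: straight round wall 50 mm across outside, 70 mm tall, open on top, small spout. The point is on the axis half-way up, 35 mm above its foot; z up.
- jar_center (a point): White plastic jar with screw lid, loose, 0.13 kg: round, 50 mm across, 85 mm tall. The point is on the axis half-way up, 42.5 mm above its foot; z up.
- big_beaker: Bystander, large glass beaker, 70 mm across, 95 mm tall, beyond the mat. Origin at the centre of its foot.
- flask: Bystander, conical glass flask, 64 mm across at the foot, 105 mm tall, beyond the mat. Origin at the centre of its foot.
- amber: Bystander, amber glass bottle with black cap, 62 mm across, 130 mm tall, beyond the mat. Origin at the centre of its foot.

How it is judged:
By the outcome, as a careful person would: the job done as asked, in the order asked, and still so for the second after the job is handed in, with the robot touching nothing.
It also fails if it takes over 138 s, if anything falls off the work surface, if the arm or the gripper's body presses on something with over 40 N, if the wrist force passes 120 N, or if a joint passes its speed limit or range.

ROBOT

A 6-joint arm with a two-finger parallel gripper is mounted at the origin on the work surface. World frame = base frame: x ahead of the robot, y to its left, z up, the work surface at z = 0. Lengths are in m, angles in rad, forces in N, time in s.
With the tool pointing down it reaches from about 0.275 to 0.875 m from the base axis. Payload 12.5 kg.
Tool frame: the origin (TCP) lies midway between the tips of the shut fingers; the grasp point (between the pads) lies 19 mm behind it; x points along the fingers, z is the direction in which the jaws open and shut, and the axes are right-handed (so a half turn about x gives the same grasp; the last joint's range is limited). The gripper opens to 85 mm and grips with 20 to 120 N. Pads are 22 mm wide; open, the fingers measure 114 mm over their backs; the gripper's body (76 mm by 85 mm) begins 54 mm behind the grasp point. The pads swing forward as they close: fully open they stand 13 mm farther back than shut.
Start: joints at [-1.431, 0.351, 1.652, -0, 1.139, -0.085], TCP at [0.123, -0.536, 0.231] pointing down, gripper open.
Joint ranges: [-2.75, 2.75], [-0.79, 2.1], [0.01, 2.65], [-1.57, 4.71], [0.07, 3.14], [-2.87, 2.87]. Speed limits (rad/s): [2.22, 2.22, 2.79, 3.14, 3.14, 3.14].

INTERFACE

Orientations are given as a unit quaternion [w, x, y, z].
In Python, from cell import env gives the robot as it stands.
- The arm moves only by the tool jog_arm, never from a script. Its argument "rows" is a list of rows, each a list of 3 entries, a list of its own where there are three numbers: the closure in counts, from 0 (fully open) to 255 (shut), then the shift along the tool's x, y, z in mm, then the turn, a rotation vector about the tool's x, y, z in degrees. In form: [[gripper, [x, y, z], [wx, wy, wz]], ...]. A call has 1 to 10 rows; each row shifts and turns the pose as measured when the row begins, along the tool's axes as they then stand; what a row does not reach is not made up. A row lasts 1/12 s, in which the tool goes at most 41.7 mm and 7.16 degrees, less where a joint would pass 70% of its speed; a pose out of reach is approached as far as the arm can. A call with a gripper value outside its range is refused whole. The fingers move at their own pace and stop on an object; the grip force is fixed at half the most. Time passes only in rows, so rows that do not move let the fingers close. It gives the time, the measured TCP pose, the force and the opening at its end, in the units of the state.
- env.sense(): the state, without advancing time (a new reading comes with each control period).
- env.camera(name): name is "scene" or "side" or "wrist"; returns a dict with "img" (384x512x3 uint8, red, green, blue), "fx", "fy", "cx", "cy" (pixels), "k1" (the pictures are not rectified: a ray, as slopes to the right and down, at radius r is drawn at 1 + k1 r^2 times it, then the intrinsics apply), "eye" and "orientation" of the camera in the world; the wrist camera has in their place "tool_from_camera" (4x4, takes a point from camera to tool coordinates, whose origin is the TCP and whose axes are the tool frame's). Camera axes: x right, y down, z forward; pixel columns grow to the right and rows downward; lengths in m; the calibration is good to about 2 mm. A picture is of the moment at which its call begins: read the wrist's pose just before it. There is no depth.
- env.sign_off(): hands the job in, once; it reports no verdict.
The state is a dict: "time": time; "q": joint angles; "joint_vel": joint speeds; "joint_efforts": joint torques, N m; "ee_pos": TCP position; "tool_rot": TCP orientation; "wrist_force": force on the tool from outside, world axes, zero at the start; "moment": the same for the moment, N m; "opening": finger opening in m.
Only numpy, scipy, OpenCV 4.12 (cv2) and the standard library are available. Lean on these libraries where they do the work, as an engineer would, in place of code of your own. Each camera call takes 0.05 s, during which the arm holds its last target.

## Working session

There is one attempt and no reset: what is moved stays moved. The work goes in short steps, Python scripts to look and compute and a tool call to move; the robot and the scene stay as the last step left them, time stands still between calls to the robot, and variables do not carry over. Pictures are saved under pics/ and viewed, and the job is handed in when it is done.

Besides the shell and the picture viewer there is one more tool, called after "Call:" by a JSON object that holds its "method" and its "body". jog_arm: Moves the arm, as the interface text tells. Its arguments: {"type":"object","properties":{"rows":{"type":"array","items":{"type":"array"}}},"required":["rows"]}

```bash
mkdir -p pics; ls; python3 - <<'E'
from cell import env
import cv2
s=env.sense(); print(s)
for n in ["scene","side","wrist"]:
    c=env.camera(n); cv2.imwrite(f"pics/{n}0.png",c["img"][:,:,::-1])
    print(n,{k:v for k,v in c.items() if k!="img"})
E
```

```text
pics
{'time': 0.0, 'q': array([-1.43062335e+00,  3.51292625e-01,  1.65242246e+00, -2.75861893e-05,
        1.13909599e+00, -8.45859811e-02]), 'joint_vel': array([ 0.00015004,  0.00078527, -0.0012728 , -0.00012583, -0.00067008,
       -0.00052582]), 'joint_efforts': array([-5.97081817e-04, -5.06110096e+01, -2.91409117e+01, -1.04907288e-04,
        4.50095060e-03, -1.80670241e-05]), 'ee_pos': array([ 0.12255881, -0.53583147,  0.23072816]), 'tool_rot': array([ 0.55260099,  0.4410608 ,  0.55323906, -0.44048163]), 'wrist_force': array([ 0.0967164 ,  0.52856735, -0.33064065]), 'moment': array([-0.04465329, -0.02976588, -0.00547278]), 'opening': 0.08542922154916285}
scene {'fx': 393.9878702075461, 'fy': 393.9878702075461, 'cx': 254.0996875585824, 'cy': 195.35289055285173, 'k1': -0.05345331149927938, 'eye': array([1.28133744, 0.21333441, 0.91305423]), 'orientation': array([-0.20839218,  0.55133455,  0.75248112, -0.29389637])}
side {'fx': 392.6287514010993, 'fy': 392.6287514010993, 'cx': 253.88153425240398, 'cy': 192.95187967094256, 'k1': -0.13078513344315282, 'eye': array([0.07639669, 0.70840745, 0.62457405]), 'orientation': array([ 0.14213594, -0.27570806,  0.82586219, -0.47088649])}
wrist {'fx': 287.6539457940122, 'fy': 287.6539457940122, 'cx': 253.9920665852247, 'cy': 195.32632110463413, 'k1': 0.0120124768145273, 'tool_from_camera': array([[ 2.40418907e-04, -3.01869780e-01,  9.53349138e-01,
        -1.41559590e-01],
       [-5.30863893e-05, -9.53349168e-01, -3.01869776e-01,
         7.70222082e-02],
       [ 9.99999970e-01,  2.19653381e-05, -2.45228341e-04,
         6.07297407e-04],
       [ 0.00000000e+00,  0.00000000e+00,  0.00000000e+00,
         1.00000000e+00]])}
```

View pics/scene0.png

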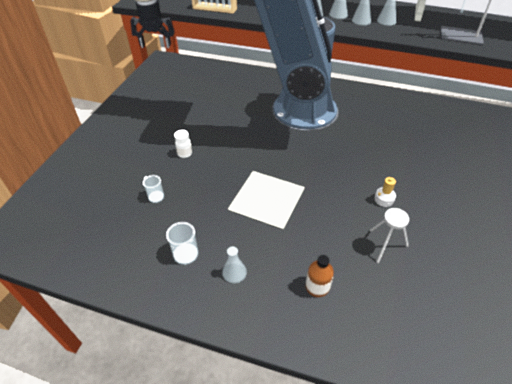

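View pics/side0.png

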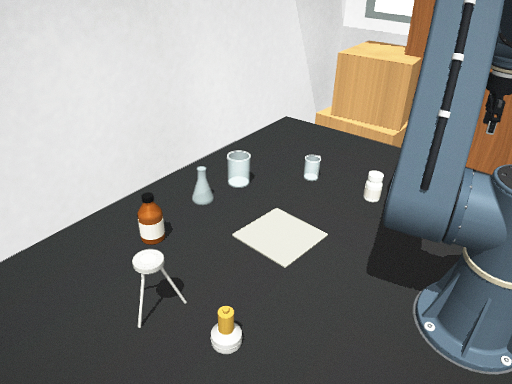

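View pics/wrist0.png

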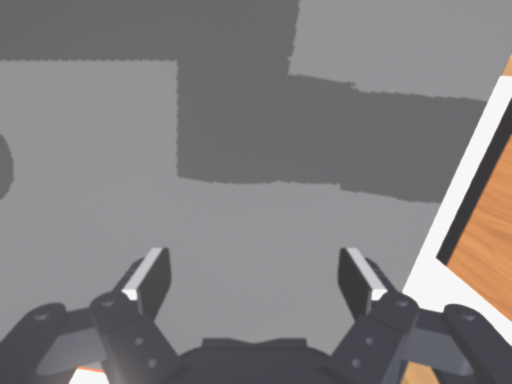

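```bash
cat > h.py <<'E'
import numpy as np, cv2
from scipy.spatial.transform import Rotation as R
def rot(q): return R.from_quat([q[1],q[2],q[3],q[0]]).as_matrix()
def K(c): return np.array([[c['fx'],0,c['cx']],[0,c['fy'],c['cy']],[0,0,1]])
def D(c): return np.array([c['k1'],0,0,0,0.])
def pose(c,s=None):
    if 'eye' in c: return np.array(c['eye']),rot(c['orientation'])
    T=np.eye(4);T[:3,:3]=rot(s['tool_rot']);T[:3,3]=s['ee_pos'];T=T@c['tool_from_camera'];return T[:3,3],T[:3,:3]
def rays(c,px,s=None):
    u=cv2.undistortPoints(np.array(px,float).reshape(-1,1,2),K(c),D(c)).reshape(-1,2)
    e,M=pose(c,s); return e,(M@np.c_[u,np.ones(len(u))].T).T
def onplane(c,px,z,s=None):
    e,d=rays(c,px,s); return e+d*((z-e[2])/d[:,2])[:,None]
def proj(c,P,s=None):
    e,M=pose(c,s); P=(np.atleast_2d(P)-e)@M
    return cv2.projectPoints(P.reshape(-1,1,3),np.zeros(3),np.zeros(3),K(c),D(c))[0].reshape(-1,2)
def tri(c1,p1,c2,p2):
    A=np.zeros((3,3));b=np.zeros(3)
    for c,p in((c1,p1),(c2,p2)):
        e,d=rays(c,[p]);d=d[0]/np.linalg.norm(d[0]);Q=np.eye(3)-np.outer(d,d);A+=Q;b+=Q@e
    return np.linalg.solve(A,b)
def save(n,img,box=None,k=1):
    if box: x0,y0,x1,y1=box; img=img[y0:y1,x0:x1]
    img=cv2.resize(img,None,fx=k,fy=k,interpolation=cv2.INTER_CUBIC) if k!=1 else img
    cv2.imwrite(f'pics/{n}.png',np.ascontiguousarray(img[:,:,::-1]))
E
python3 - <<'E'
from h import *
from cell import env
C={n:env.camera(n) for n in("scene","side")}
import pickle; pickle.dump(C,open('c0.pkl','wb'))
save('sc1',C['scene']['img'],(120,120,420,310),2.6)
save('si1',C['side']['img'],(120,130,400,360),2.6)
for n,c in C.items():
    hsv=cv2.cvtColor(c['img'],cv2.COLOR_RGB2HSV)
    for nm,m in(('white',(hsv[:,:,2]>140)&(hsv[:,:,1]<60)),('yel',(hsv[:,:,0]>15)&(hsv[:,:,0]<30)&(hsv[:,:,1]>120)&(hsv[:,:,2]>90))):
        k,l,st,ce=cv2.connectedComponentsWithStats(m.astype(np.uint8))
        for i in range(1,k):
            if 30<st[i,4]<8000 and st[i,1]>110: print(n,nm,st[i],ce[i].round(1))
E
```

```text
scene white [317 119   9   6  42] [321.  121.4]
scene white [174 129  18  29 406] [182.7 143.2]
scene white [ 228  171   77   58 2694] [266.7 199. ]
scene white [142 175  22  28 452] [153.2 187.8]
scene white [376 187  21  20 263] [385.1 197.5]
scene white [377 207  33  56 581] [395.2 224.5]
scene white [ 166  222   32   43 1052] [182.5 242. ]
scene white [223 246  24  37 584] [233.9 266.5]
scene white [307 276  27  19 257] [318.2 287. ]
scene yel [383 177  13  17 119] [388.2 185.6]
side white [227 150  24  37 749] [238.2 167.9]
side white [304 154  17  27 363] [311.6 166.8]
side white [193 166  20  39 473] [201.8 188.1]
side white [364 170  20  32 489] [373.3 185.9]
side white [468 190  31  22 295] [482.3 200.6]
side white [ 232  208   96   60 2974] [279.8 236.1]
side white [138 218  26  22 359] [151.5 230.4]
side white [132 249  55  79 923] [149.6 271.3]
side white [465 251  47  38 302] [489.9 276.2]
side white [424 321  12  11  93] [429.2 326.1]
side white [210 323  32  31 643] [225.8 339.9]
side white [500 355  12  11  91] [505.9 360.4]
side white [489 369  23   5  36] [500.7 371.6]
side yel [217 306  17  28 416] [225.5 319.3]
```

View pics/sc1.png

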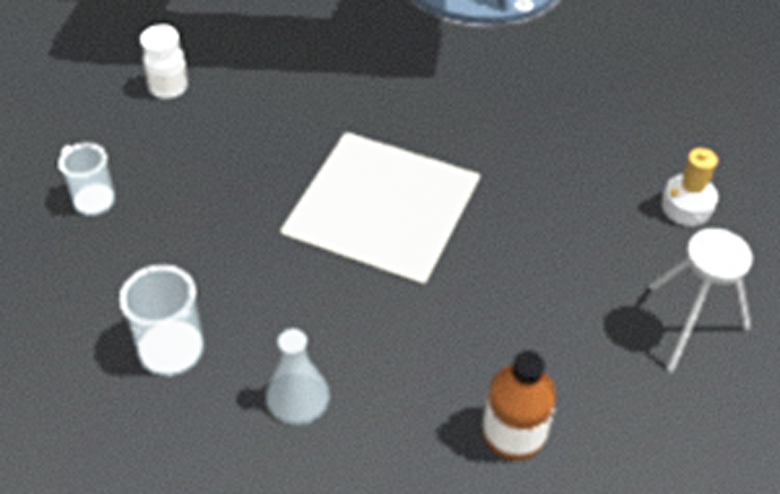

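View pics/si1.png

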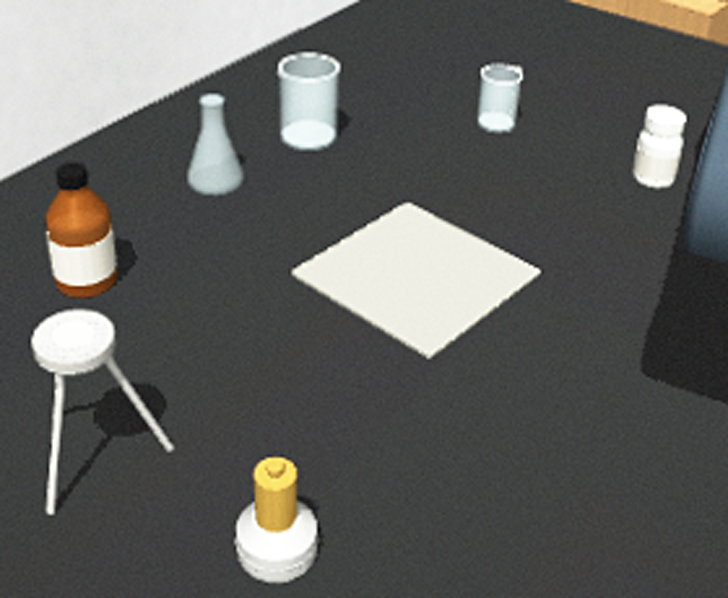

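```bash
cat > meas.py <<'E'
from h import *
import pickle
C=pickle.load(open('c0.pkl','rb'));sc,si=C['scene'],C['side']
for n,box in(('scene',(220,165,312,236)),('side',(225,202,335,274))):
    c=C[n];hsv=cv2.cvtColor(c['img'],cv2.COLOR_RGB2HSV);m=((hsv[:,:,2]>125)&(hsv[:,:,1]<60)).astype(np.uint8)
    M=np.zeros_like(m);x0,y0,x1,y1=box;M[y0:y1,x0:x1]=m[y0:y1,x0:x1]
    ct=max(cv2.findContours(M,cv2.RETR_EXTERNAL,cv2.CHAIN_APPROX_NONE)[0],key=cv2.contourArea)
    P=onplane(c,ct.reshape(-1,2),.006)[:,:2].astype(np.float32)
    r=cv2.minAreaRect(P*1000);mom=cv2.moments(P*1000);print(n,'mat',r,mom['m10']/mom['m00'],mom['m01']/mom['m00'])
def axis(p,q):print('tri',p,q,(tri(sc,p,si,q)*1000).round(1))
axis((388.2,185.6),(225.5,319.3)) # cap
axis((153.4,189),(312.,167.5))
axis((183,143.5),(373.5,186))
# tripod head: crop ellipse top via rows
for n,box in(('scene',(370,200,420,232)),('side',(125,245,172,275))):
    c=C[n];hsv=cv2.cvtColor(c['img'],cv2.COLOR_RGB2HSV);x0,y0,x1,y1=box
    m=((hsv[:,:,2]>140)&(hsv[:,:,1]<60)).astype(np.uint8);M=np.zeros_like(m);M[y0:y1,x0:x1]=m[y0:y1,x0:x1]
    M=cv2.morphologyEx(M,cv2.MORPH_OPEN,cv2.getStructuringElement(cv2.MORPH_ELLIPSE,(9,9)))
    mm=cv2.moments(M,True);p=(mm['m10']/mm['m00'],mm['m01']/mm['m00']);x=np.where(M.any(0))[0];y=np.where(M.any(1))[0];print(n,p,x.min(),x.max(),y.min(),y.max());globals()['t_'+n]=p
    print(onplane(c,[p],.124)*1000)
axis(t_scene,t_side)
for n,l in(('scene',dict(cap=((388.2,185.6),.066),beak=((153.4,189),.035),jar=((183,143.5),.0425),lampb=((385.5,197),.014),big=((182.5,242),.047),flask=((233.9,266.5),.045))),('side',dict(cap=((225.5,319.3),.066),beak=((312,167.5),.035),jar=((373.5,186),.0425),lampb=((225.8,341),.014),big=((238.5,168),.047),flask=((201.8,188),.045)))):
    for k,(p,z) in l.items(): print(n,k,(onplane(C[n],[p],z)*1000).round(1))
E
python3 meas.py
```

```text
scene mat ((496.9587707519531, -7.136985778808594), (186.2405242919922, 187.5177764892578), 82.9482650756836) 497.2453012847487 -6.828126409219026
side mat ((493.0378723144531, -4.169036865234375), (184.61810302734375, 182.3203582763672), 83.0367431640625) 492.9294388114638 -3.7282554999528226
tri (388.2, 185.6) (225.5, 319.3) [392.6 339.6  62.7]
tri (153.4, 189) (312.0, 167.5) [ 589.  -345.1   32.3]
tri (183, 143.5) (373.5, 186) [ 373.6 -342.6   40.8]
scene (396.61778846153845, 217.6778846153846) 384 409 207 228
[[566.92666604 361.53087648 124.        ]]
side (147.5851735015773, 260.87697160883283) 132 163 249 273
[[566.9813247  361.38994802 124.        ]]
tri (396.61778846153845, 217.6778846153846) (147.5851735015773, 260.87697160883283) [566.9 361.5 124.1]
scene cap [[396.3 339.3  66. ]]
scene beak [[ 591.7 -342.7   35. ]]
scene jar [[ 376.  -341.    42.5]]
scene lampb [[393.8 343.3  14. ]]
scene big [[ 754.1 -167.7   47. ]]
scene flask [[783.5 -10.1  45. ]]
side cap [[390.6 341.4  66. ]]
side beak [[ 586.8 -341.3   35. ]]
side jar [[ 372.7 -340.3   42.5]]
side lampb [[386.  347.6  14. ]]
side big [[ 758.7 -168.    47. ]]
side flask [[766.8  -5.1  45. ]]
```

```bash
cat > go.py <<'E'
import sys
from h import *
from cell import env
# usage: go.py x y z(mm) [yaw deg of tool z mod 180 | -]   
s=env.sense();M=rot(s['tool_rot']);p=s['ee_pos']*1000
yaw=np.degrees(np.arctan2(M[1,2],M[0,2]))
print('t %.2f p %s yaw_z %.1f open %.1f F %s tilt %s q %s'%(s['time'],p.round(1),yaw,s['opening']*1000,s['wrist_force'].round(1),M[:,0].round(3),s['q'].round(2)))
if len(sys.argv)>3:
    t=np.array([float(a) for a in sys.argv[1:4]]);d=M.T@(t-p)
    if len(sys.argv)>4 and sys.argv[4]!='-':
        y=float(sys.argv[4]); 
        if len(sys.argv)<=5: y=yaw+((y-yaw+90)%180-90)
    else: y=yaw
    z=np.array([np.cos(np.radians(y)),np.sin(np.radians(y)),0]);x=np.array([0,0,-1.]);T=np.c_[x,np.cross(z,x),z]
    rv=np.degrees(R.from_matrix(M.T@T).as_rotvec())
    print('shift',d.round(1),'turn',rv.round(2),'rows',max(np.linalg.norm(d)/41.7,np.linalg.norm(rv)/7.16).round(2))
E
python3 go.py 420 -40 400 90;python3 go.py 350 -500 350 -
```

```text
t 0.25 p [ 122.6 -536.   231.1] yaw_z -77.1 open 85.2 F [ 0.2  0.3 -0.5] tilt [-0.  0. -1.] q [-1.43  0.35  1.65 -0.    1.14 -0.08]
shift [-168.7  400.5 -417.3] turn [12.88 -0.03  0.  ] rows 14.45
t 0.25 p [ 122.6 -536.   231.1] yaw_z -77.1 open 85.2 F [ 0.2  0.3 -0.5] tilt [-0.  0. -1.] q [-1.43  0.35  1.65 -0.    1.14 -0.08]
shift [-118.9  229.7   15.5] turn [-0.   -0.03 -0.  ] rows 6.21
```

Call:
{"method": "jog_arm", "body": {"rows": [[0,[-12,28,-29],[0,0,0]],[0,[-12,28,-29],[0,0,0]],[0,[-12,28,-29],[0,0,0]],[0,[-12,28,-29],[0,0,0]],[0,[-12,28,-29],[0,0,0]],[0,[-12,28,-29],[0,0,0]],[0,[-12,28,-29],[0,0,0]],[0,[-12,28,-29],[0,0,0]],[0,[-12,28,-29],[0,0,0]],[0,[-12,28,-29],[0,0,0]]]}}

```text
time: 1.08
ee_pos: [0.3264, -0.1932, 0.3485]
tool_rot: [0.549, 0.445, 0.552, -0.442]
wrist_force: [1.8, -1.5, 0.6]
opening: 0.0854
```

```bash
python3 go.py 420 -40 400 90
```

```text
t 1.08 p [ 326.4 -193.2  348.5] yaw_z -77.7 open 85.4 F [ 1.8 -1.5  0.6] tilt [-0.001  0.005 -1.   ] q [-0.66 -0.09  1.87  0.    1.37  0.7 ]
shift [ -50.8  124.1 -130. ] turn [ 1.228e+01 -2.900e-01  1.000e-02] rows 4.48
```

Call:
{"method": "jog_arm", "body": {"rows": [[0,[-11,28,-29],[0,0,0]],[0,[-11,28,-29],[0,0,0]],[0,[-11,28,-29],[0,0,0]],[0,[-11,28,-29],[0,0,0]],[0,[0,0,0],[6,0,0]],[0,[0,0,0],[6,0,0]],[0,[0,0,0],[0,0,0]]]}}

```text
time: 1.67
ee_pos: [0.4118, -0.048, 0.3963]
tool_rot: [0.502, 0.501, 0.501, -0.495]
wrist_force: [-0.3, 0.3, 0.7]
opening: 0.0851
```

```bash
python3 go.py; python3 - <<'E'
from h import *
from cell import env
s=env.sense();c=env.camera('wrist');save('w1',c['img'])
hsv=cv2.cvtColor(c['img'],cv2.COLOR_RGB2HSV);m=((hsv[:,:,2]>150)&(hsv[:,:,1]<60)).astype(np.uint8)
ct=max(cv2.findContours(m,cv2.RETR_EXTERNAL,cv2.CHAIN_APPROX_NONE)[0],key=cv2.contourArea)
print(cv2.boundingRect(ct))
P=onplane(c,ct.reshape(-1,2),.006,s)[:,:2].astype(np.float32)*1000
print(cv2.minAreaRect(P))
print(cv2.boxPoints(cv2.minAreaRect(P)))
E
```

```text
t 1.67 p [411.8 -48.  396.3] yaw_z -89.6 open 85.1 F [-0.3  0.3  0.7] tilt [ 0.006  0.004 -1.   ] q [-0.23 -0.04  1.71  0.01  1.47  1.33]
(179, 39, 113, 120)
((494.047119140625, -8.537208557128906), (180.92718505859375, 181.07888793945312), 83.02825164794922)
[[ 393.19666   -87.342255]
 [ 572.93665  -109.321594]
 [ 594.8976     70.26784 ]
 [ 415.1576     92.24718 ]]
```

View pics/w1.png

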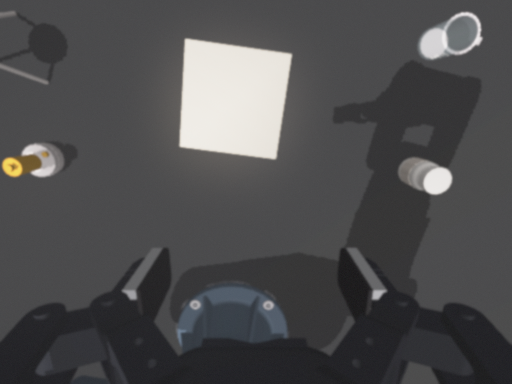

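Call:
{"method": "jog_arm", "body": {"rows": [[0,[13,-1,-39],[0,0,0]],[0,[13,-1,-39],[0,0,0]],[0,[13,-1,-39],[0,0,0]],[0,[13,-1,-39],[0,0,0]],[0,[13,-1,-39],[0,0,0]],[0,[13,-1,-39],[0,0,0]],[0,[13,-1,-39],[0,0,0]],[0,[13,-1,-39],[0,0,0]],[0,[13,-1,-39],[0,0,0]],[0,[13,-1,-39],[0,0,0]]]}}

```text
time: 2.55
ee_pos: [0.3947, 0.3419, 0.2644]
tool_rot: [0.51, 0.496, 0.505, -0.489]
wrist_force: [1.0, -0.6, 0.6]
opening: 0.0856
```

```bash
python3 go.py 400 341 250 90
```

```text
t 2.55 p [394.7 341.9 264.4] yaw_z -88.3 open 85.6 F [ 1.  -0.6  0.6] tilt [ 0.012  0.001 -1.   ] q [ 0.63  0.26  1.69 -0.01  1.18  2.17]
shift [14.5  5.   1.1] turn [ 1.72 -0.07 -0.72] rows 0.37
```

Call:
{"method": "jog_arm", "body": {"rows": [[0,[14,5,0],[-2,0,-1]],[0,[0,0,0],[0,0,0]],[0,[0,0,0],[0,0,0]]]}}

```text
time: 2.8
ee_pos: [0.3983, 0.3463, 0.2464]
tool_rot: [0.517, 0.477, 0.522, -0.482]
wrist_force: [0.3, 0.3, 0.1]
opening: 0.0855
```

```bash
python3 go.py 400 341 250 90; cat > wl.py <<'E'
import sys
from h import *
from cell import env
s=env.sense();c=env.camera('wrist');n=sys.argv[1];save(n,c['img'])
import pickle;pickle.dump((s,c),open(n+'.pkl','wb'))
E
python3 wl.py w2
```

```text
t 2.80 p [398.3 346.3 246.4] yaw_z -85.4 open 85.5 F [0.3 0.3 0.1] tilt [-0.01  -0.002 -1.   ] q [0.63 0.3  1.69 0.   1.17 2.11]
shift [-3.6  1.3  5.4] turn [4.56 0.08 0.56] rows 0.64
```

View pics/w2.png

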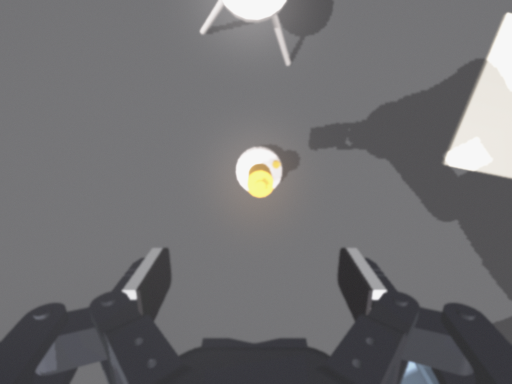

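```bash
cat > q.py <<'E'
import pickle
from h import *
s,c=pickle.load(open('w2.pkl','rb'))
save('w2z',c['img'],(220,135,300,210),8)
hsv=cv2.cvtColor(c['img'],cv2.COLOR_RGB2HSV)
Y=((hsv[:,:,0]>15)&(hsv[:,:,0]<35)&(hsv[:,:,1]>120)&(hsv[:,:,2]>225)).astype(np.uint8)
W=((hsv[:,:,2]>170)).astype(np.uint8);W[:140]=0;W[210:]=0;W[:,:220]=0;W[:,300:]=0
for n,m,z in(('captop',Y,.086),('body',W,.028)):
    ct=max(cv2.findContours(m,cv2.RETR_EXTERNAL,cv2.CHAIN_APPROX_NONE)[0],key=cv2.contourArea)
    o,r=cv2.minEnclosingCircle(ct);x,y,w,h=cv2.boundingRect(ct);print(n,o,r,x,y,w,h,(onplane(c,[o],z,s)*1000).round(1))
E
python3 q.py
```

```text
captop (263.25, 182.75) 5.062214374542236 259 178 10 10 [[393.4 335.1  86. ]]
body (258.5, 172.0) 25.831281661987305 235 147 47 51 [[391.1 339.1  28. ]]
```

View pics/w2z.png

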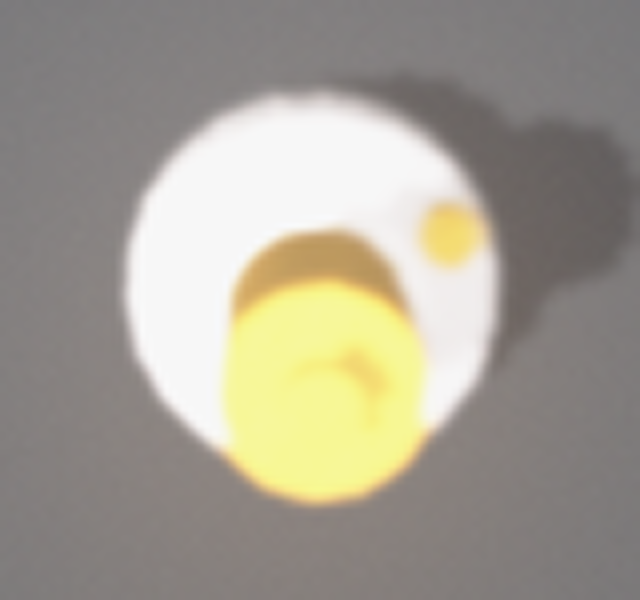

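```bash
python3 - <<'E'
import pickle
from h import *
s,c=pickle.load(open('w2.pkl','rb'))
print((onplane(c,[(259.9,183.3)],.086,s)*1000).round(1),(onplane(c,[(258.6,169.2)],.024,s)*1000).round(1))
E
python3 go.py 391.5 338.5 165 -90
```

```text
[[392.5 338.7  86. ]] [[393.9 339.2  24. ]]
t 2.85 p [398.3 345.8 246.4] yaw_z -85.5 open 85.1 F [ 0.  -0.8 -0.8] tilt [-0.01  -0.002 -1.   ] q [0.62 0.3  1.69 0.   1.17 2.11]
shift [81.5 -6.6  6.6] turn [4.52 0.09 0.56] rows 1.97
```

Call:
{"method": "jog_arm", "body": {"rows": [[0,[30,-3,3],[4.5,0,0.5]],[0,[30,-3,4],[0,0,0]],[0,[30,0,0],[0,0,0]],[0,[30,0,0],[0,0,0]],[0,[0,0,0],[0,0,0]],[0,[0,0,0],[0,0,0]]]}}

```text
time: 3.35
ee_pos: [0.3974, 0.3334, 0.1312]
tool_rot: [0.499, 0.507, 0.496, -0.498]
wrist_force: [-0.2, -0.1, 0.7]
opening: 0.0851
```

```bash
python3 go.py 392.7 338.9 46 -90
```

```text
t 3.35 p [397.4 333.4 131.2] yaw_z -90.6 open 85.1 F [-0.2 -0.1  0.7] tilt [ 0.012  0.005 -1.   ] q [ 0.61  0.42  1.83 -0.    0.88  2.19]
shift [85.2 -5.8 -5. ] turn [-0.6  -0.31 -0.68] rows 2.05
```

Call:
{"method": "jog_arm", "body": {"rows": [[0,[0,-6,-5],[0,0,-0.7]],[0,[0,0,0],[0,0,0]],[0,[28,0,0],[0,0,0]],[0,[28,0,0],[0,0,0]],[0,[0,0,0],[0,0,0]],[0,[0,0,0],[0,0,0]]]}}

```text
time: 3.85
ee_pos: [0.3967, 0.3422, 0.0859]
tool_rot: [0.496, 0.51, 0.498, -0.496]
wrist_force: [0.0, -0.1, 0.2]
opening: 0.0855
```

```bash
python3 go.py 392.7 338.9 46 -90; python3 wl.py w3
```

```text
t 3.85 p [396.7 342.2  85.9] yaw_z -90.7 open 85.5 F [ 0.  -0.1  0.2] tilt [ 0.013  0.016 -1.   ] q [0.62 0.5  1.85 0.01 0.77 2.2 ]
shift [39.8 -4.4  4. ] turn [-0.67 -0.91 -0.72] rows 0.96
```

View pics/w3.png

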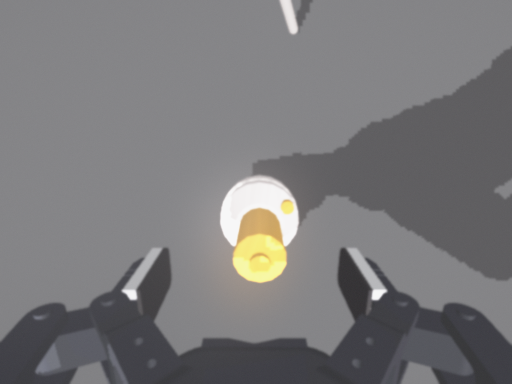

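```bash
python3 - <<'E'
import pickle
from h import *
s,c=pickle.load(open('w3.pkl','rb'))
save('w3z',c['img'],(210,170,310,290),5)
print((onplane(c,[(259.8,259)],.086,s)*1000).round(1))
print((onplane(c,[(260,264)],.094,s)*1000).round(1))
E
python3 go.py 392.7 338.9 46 -90
```

```text
[[392.  338.5  86. ]]
[[393.6 338.4  94. ]]
t 3.90 p [396.6 342.2  86. ] yaw_z -90.7 open 85.7 F [0.2 0.8 0.6] tilt [ 0.013  0.016 -1.   ] q [0.62 0.5  1.85 0.01 0.77 2.2 ]
shift [39.9 -4.4  4. ] turn [-0.67 -0.91 -0.73] rows 0.97
```

View pics/w3z.png

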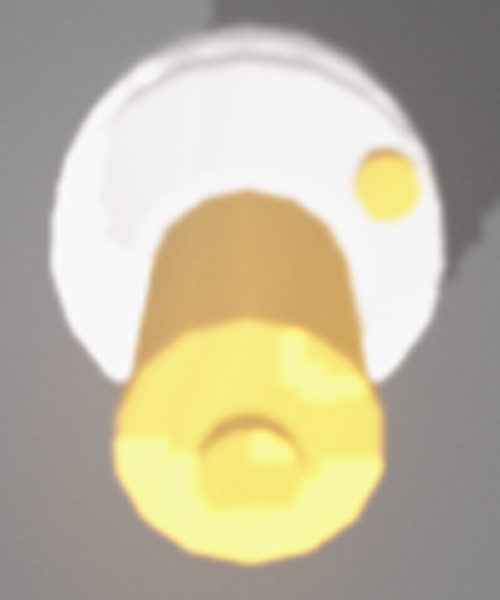

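Call:
{"method": "jog_arm", "body": {"rows": [[0,[3,-2,2],[-0.3,-0.9,-0.7]],[0,[12,-2,2],[0,0,0]],[0,[12,-1,0],[0,0,0]],[0,[10,0,0],[0,0,0]],[0,[0,0,0],[0,0,0]]]}}

```text
time: 4.32
ee_pos: [0.3942, 0.3403, 0.0537]
tool_rot: [0.5, 0.504, 0.498, -0.499]
wrist_force: [-0.5, -0.3, -0.1]
opening: 0.0855
```

```bash
python3 go.py 392.7 338.7 46 -90
```

```text
t 4.32 p [394.2 340.3  53.7] yaw_z -90.3 open 85.5 F [-0.5 -0.3 -0.1] tilt [ 0.006  0.003 -1.   ] q [ 0.62  0.55  1.86 -0.    0.72  2.2 ]
shift [ 7.7 -1.6  1.6] turn [-0.29 -0.17 -0.35] rows 0.19
```

Call:
{"method": "jog_arm", "body": {"rows": [[0,[5,-1,1],[0,0,-0.3]],[0,[4,-1,1],[0,0,0]],[80,[0,0,0],[0,0,0]],[160,[0,0,0],[0,0,0]],[255,[0,0,0],[0,0,0]],[255,[0,0,0],[0,0,0]],[255,[0,0,0],[0,0,0]],[255,[0,0,0],[0,0,0]],[255,[0,0,0],[0,0,0]],[255,[0,0,0],[0,0,0]]]}}

```text
time: 5.15
ee_pos: [0.393, 0.3387, 0.0454]
tool_rot: [0.498, 0.502, 0.499, -0.5]
wrist_force: [0.2, -0.6, -0.8]
opening: 0.0288
```

```bash
python3 go.py 392.7 338.7 46 -90;python3 wl.py w4
```

```text
t 5.15 p [393.  338.7  45.4] yaw_z -90.3 open 28.8 F [ 0.2 -0.6 -0.8] tilt [ 0.001  0.004 -1.   ] q [0.62 0.57 1.87 0.   0.7  2.19]
shift [-0.6 -0.3  0. ] turn [-0.28 -0.2  -0.08] rows 0.05
```

View pics/w4.png

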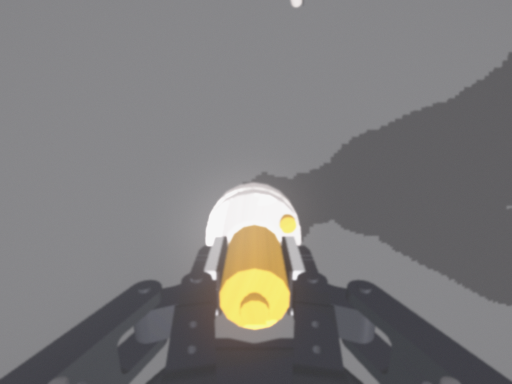

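Call:
{"method": "jog_arm", "body": {"rows": [[255,[-8,0,0],[0,0,0]],[255,[-12,0,0],[0,0,0]],[255,[-15,0,0],[0,0,0]],[255,[-15,0,0],[0,0,0]],[255,[-20,0,0],[0,0,0]],[255,[-25,0,0],[0,0,0]],[255,[-25,0,0],[0,0,0]]]}}

```text
time: 5.78
ee_pos: [0.3903, 0.3365, 0.1682]
tool_rot: [-0.498, -0.499, -0.5, 0.503]
wrist_force: [0.9, -0.8, -0.7]
opening: 0.0291
```

```bash
python3 go.py 478.7 -136.5 140 -90;python3 wl.py w5
```

```text
t 5.78 p [390.3 336.5 168.2] yaw_z -90.3 open 29.1 F [ 0.9 -0.8 -0.7] tilt [-0.007 -0.002 -1.   ] q [0.62 0.37 1.8  0.   0.98 2.19]
shift [ 28.6  91.  472.5] turn [-0.29  0.13  0.38] rows 11.56
```

View pics/w5.png

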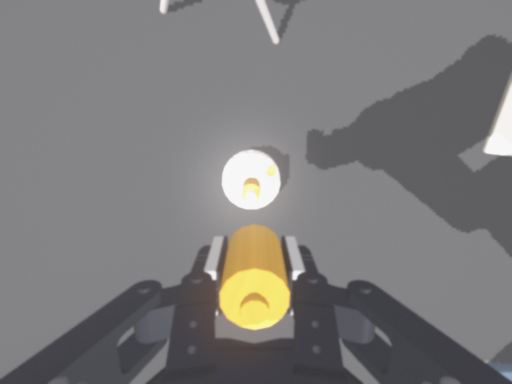

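Call:
{"method": "jog_arm", "body": {"rows": [[255,[0,8,40],[0,0,0]],[255,[0,8,40],[0,0,0]],[255,[0,8,40],[0,0,0]],[255,[0,8,40],[0,0,0]],[255,[0,8,40],[0,0,0]],[255,[0,8,40],[0,0,0]],[255,[0,8,40],[0,0,0]],[255,[0,8,40],[0,0,0]],[255,[0,8,40],[0,0,0]],[255,[0,8,40],[0,0,0]]]}}

```text
time: 6.67
ee_pos: [0.4728, -0.0666, 0.1799]
tool_rot: [0.503, 0.504, 0.5, -0.493]
wrist_force: [1.1, 0.7, -0.7]
opening: 0.0292
```

```bash
python3 go.py 478.7 -136.5 140 -90
```

```text
t 6.67 p [472.8 -66.6 179.9] yaw_z -89.6 open 29.2 F [ 1.1  0.7 -0.7] tilt [ 0.014  0.008 -1.   ] q [-0.24  0.28  1.89  0.01  0.96  1.31]
shift [39.4  4.9 70.2] turn [ 0.4  -0.44 -0.78] rows 1.94
```

Call:
{"method": "jog_arm", "body": {"rows": [[255,[10,2,24],[0,-0.4,-0.7]],[255,[10,2,24],[0,0,0]],[255,[10,1,15],[0,0,0]],[255,[5,0,5],[0,0,0]],[255,[0,0,0],[0,0,0]]]}}

```text
time: 7.08
ee_pos: [0.4796, -0.1456, 0.1461]
tool_rot: [0.502, 0.501, 0.498, -0.499]
wrist_force: [-1.4, 0.8, -0.2]
opening: 0.0286
```

```bash
python3 go.py 478.7 -136.5 140 -90;python3 wl.py w6
```

```text
t 7.08 p [ 479.6 -145.6  146.1] yaw_z -90.1 open 28.6 F [-1.4  0.8 -0.2] tilt [ 0.006 -0.002 -1.   ] q [-0.39  0.37  1.86  0.    0.9   1.18]
shift [ 6.  -0.9 -9.1] turn [-0.06  0.12 -0.34] rows 0.26
```

View pics/w6.png

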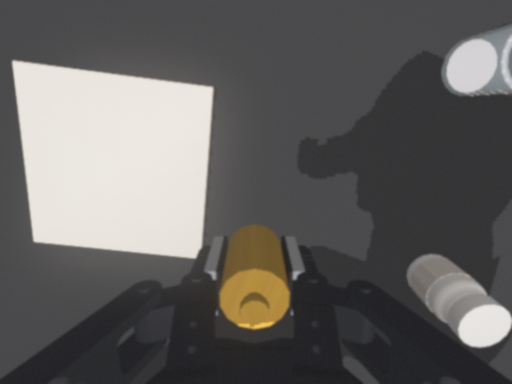

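```bash
cat > mat.py <<'E'
import pickle,sys
from h import *
s,c=pickle.load(open(sys.argv[1]+'.pkl','rb'))
hsv=cv2.cvtColor(c['img'],cv2.COLOR_RGB2HSV);m=((hsv[:,:,2]>150)&(hsv[:,:,1]<60)).astype(np.uint8)
ct=max(cv2.findContours(m,cv2.RETR_EXTERNAL,cv2.CHAIN_APPROX_NONE)[0],key=cv2.contourArea)
h=cv2.approxPolyDP(ct,8,True).reshape(-1,2);print(h.tolist())
P=onplane(c,ct.reshape(-1,2),.006,s)[:,:2].astype(np.float32)*1000
print(cv2.minAreaRect(P))
E
python3 mat.py w6
```

```text
[[13, 60], [33, 240], [194, 258], [212, 87]]
((494.888671875, -9.399620056152344), (179.54371643066406, 179.5543670654297), 83.06053161621094)
```

Call:
{"method": "jog_arm", "body": {"rows": [[255,[20,-1,-4],[0,0,-0.3]],[255,[25,0,-3],[0,0,0]],[255,[25,0,0],[0,0,0]],[255,[25,0,0],[0,0,0]],[255,[12,0,0],[0,0,0]],[255,[0,0,0],[0,0,0]]]}}

```text
time: 7.63
ee_pos: [0.482, -0.132, 0.0412]
tool_rot: [0.505, 0.5, 0.498, -0.498]
wrist_force: [-0.2, 0.5, -0.2]
opening: 0.0292
```

```bash
python3 go.py 478.8 -137.5 6 -90
```

```text
t 7.63 p [ 482.  -132.    41.2] yaw_z -89.7 open 29.2 F [-0.2  0.5 -0.2] tilt [ 0.009 -0.004 -1.   ] q [-0.36  0.55  1.92 -0.    0.66  1.21]
shift [35.1 -3.5  5.3] turn [ 0.3   0.24 -0.51] rows 0.86
```

Call:
{"method": "jog_arm", "body": {"rows": [[255,[10,-2,2],[0,0,-0.5]],[255,[8,-1,2],[0,0,0]],[255,[8,0,0],[0,0,0]],[255,[0,0,0],[0,0,0]]]}}

```text
time: 7.97
ee_pos: [0.4805, -0.1346, 0.016]
tool_rot: [0.504, 0.497, 0.5, -0.499]
wrist_force: [0.3, 0.5, -1.2]
opening: 0.0289
```

```bash
python3 go.py 478.8 -137.5 6 -90
```

```text
t 7.97 p [ 480.5 -134.6   16. ] yaw_z -89.5 open 28.9 F [ 0.3  0.5 -1.2] tilt [ 0.003 -0.005 -1.   ] q [-0.36  0.6   1.92 -0.01  0.61  1.2 ]
shift [10.  -1.7  2.8] turn [ 0.47  0.31 -0.15] rows 0.25
```

Call:
{"method": "jog_arm", "body": {"rows": [[255,[4,-1,2],[0.4,0.3,0]],[255,[3,-1,1],[0,0,0]],[255,[2,0,0],[0,0,0]],[255,[1,0,0],[0,0,0]]]}}

```text
time: 8.3
ee_pos: [0.4791, -0.1384, 0.0062]
tool_rot: [0.501, 0.501, 0.499, -0.499]
wrist_force: [0.4, 0.2, -0.2]
opening: 0.0291
```

```bash
python3 go.py 478.8 -137.5 6 -90
```

```text
t 8.30 p [ 479.1 -138.4    6.2] yaw_z -90.0 open 29.1 F [ 0.4  0.2 -0.2] tilt [ 0.005 -0.    -1.   ] q [-0.38  0.62  1.93  0.    0.59  1.19]
shift [ 0.2 -0.3 -0.9] turn [ 0.    0.01 -0.26] rows 0.04
```

Call:
{"method": "jog_arm", "body": {"rows": [[255,[1,0,-0.5],[0,0,0]],[255,[0.5,0,0],[0,0,0]]]}}

```text
time: 8.47
ee_pos: [0.4793, -0.1381, 0.0049]
tool_rot: [0.501, 0.501, 0.499, -0.499]
wrist_force: [-2.3, 3.1, 11.0]
opening: 0.029
```

Call:
{"method": "jog_arm", "body": {"rows": [[120,[0,0,0],[0,0,0]],[60,[0,0,0],[0,0,0]],[0,[0,0,0],[0,0,0]],[0,[0,0,0],[0,0,0]],[0,[0,0,0],[0,0,0]],[0,[-20,0,0],[0,0,0]],[0,[-30,0,0],[0,0,0]],[0,[-30,0,0],[0,0,0]],[0,[-30,0,0],[0,0,0]],[0,[-30,0,0],[0,0,0]]]}}

```text
time: 9.3
ee_pos: [0.4754, -0.1367, 0.1448]
tool_rot: [0.497, 0.5, 0.502, -0.501]
wrist_force: [0.9, -0.1, 0.3]
opening: 0.0854
```

```bash
python3 go.py 393 338.7 200 -90;python3 wl.py w7
```

```text
t 9.30 p [ 475.4 -136.7  144.8] yaw_z -90.0 open 85.4 F [ 0.9 -0.1  0.3] tilt [-0.006  0.004 -1.   ] q [-0.37  0.37  1.87  0.    0.91  1.2 ]
shift [ -52.9  -82.9 -475.5] turn [-0.02 -0.22  0.34] rows 11.64
```

View pics/w7.png

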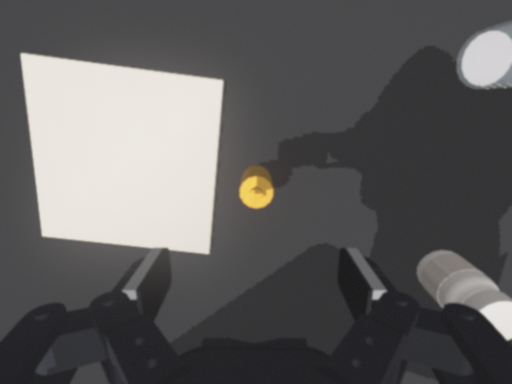

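```bash
python3 mat.py w7; python3 - <<'E'
import pickle
from h import *
s,c=pickle.load(open('w7.pkl','rb'))
hsv=cv2.cvtColor(c['img'],cv2.COLOR_RGB2HSV)
Y=((hsv[:,:,0]>12)&(hsv[:,:,0]<35)&(hsv[:,:,1]>120)&(hsv[:,:,2]>200)).astype(np.uint8)
mm=cv2.moments(Y,True);p=(mm['m10']/mm['m00'],mm['m01']/mm['m00']);print(p,onplane(c,[p],.047,s)*1000)
E
```

```text
[[21, 53], [41, 234], [208, 253], [223, 81]]
((494.9183044433594, -9.32147216796875), (179.55426025390625, 179.47390747070312), 83.07221984863281)
(253.95176848874598, 193.7604501607717) [[ 477.6001107  -136.80997485   47.        ]]
```

Call:
{"method": "jog_arm", "body": {"rows": [[0,[-10,-6,-38],[0,0,0]],[0,[-10,-6,-40],[0,0,0]],[0,[-5,-7,-40],[0,0,0]],[0,[-5,-7,-40],[0,0,0]],[0,[0,-7,-40],[0,0,0]],[0,[0,-7,-40],[0,0,0]],[0,[0,-7,-40],[0,0,0]],[0,[0,-7,-40],[0,0,0]],[0,[0,-7,-40],[0,0,0]],[0,[0,-7,-40],[0,0,0]]]}}

```text
time: 10.18
ee_pos: [0.4116, 0.2663, 0.185]
tool_rot: [0.501, 0.507, 0.493, -0.499]
wrist_force: [1.5, 0.0, -0.6]
opening: 0.0853
```

```bash
python3 go.py 392.8 338.8 150 -90
```

```text
t 10.18 p [411.6 266.3 185. ] yaw_z -90.7 open 85.3 F [ 1.5  0.  -0.6] tilt [ 0.016 -0.001 -1.   ] q [ 0.48  0.29  1.86 -0.01  0.97  2.07]
shift [ 34.6 -20.2 -72.3] turn [-0.66  0.04 -0.93] rows 1.98
```

Call:
{"method": "jog_arm", "body": {"rows": [[0,[0,-6,-26],[0,0,-0.9]],[0,[10,-5,-22],[0,0,0]],[0,[15,-3,-10],[0,0,0]],[0,[15,0,0],[0,0,0]],[0,[0,0,0],[0,0,0]]]}}

```text
time: 10.6
ee_pos: [0.3948, 0.3356, 0.1434]
tool_rot: [0.499, 0.502, 0.499, -0.5]
wrist_force: [0.2, -0.8, -0.3]
opening: 0.0856
```

```bash
python3 go.py 392.8 338.8 43 -90;python3 wl.py w8
```

```text
t 10.60 p [394.8 335.6 143.4] yaw_z -90.2 open 85.6 F [ 0.2 -0.8 -0.3] tilt [ 0.003  0.002 -1.   ] q [0.61 0.41 1.82 0.   0.91 2.19]
shift [100.4  -2.3  -3. ] turn [-0.16 -0.13 -0.15] rows 2.41
```

View pics/w8.png

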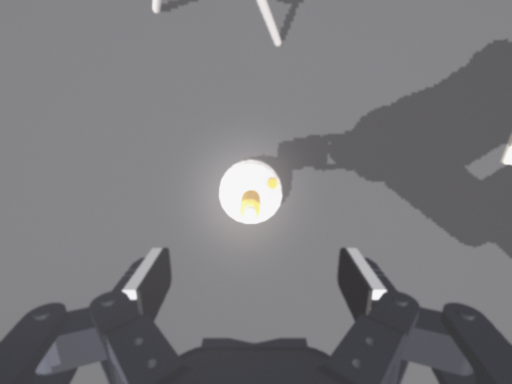

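```bash
python3 - <<'E'
import pickle
from h import *
s,c=pickle.load(open('w8.pkl','rb'))
print((onplane(c,[(250,213)],.080,s)*1000).round(1),(onplane(c,[(250.5,192)],.026,s)*1000).round(1))
E
```

```text
[[393.1 338.2  80. ]] [[393.6 338.6  26. ]]
```

Lamp still at (393.2, 338.5).

Call:
{"method": "jog_arm", "body": {"rows": [[0,[20,-1,-2],[0,0,0]],[0,[22,0,-1],[0,0,0]],[0,[22,0,0],[0,0,0]],[0,[18,0,0],[0,0,0]],[0,[0,0,0],[0,0,0]]]}}

```text
time: 11.07
ee_pos: [0.3983, 0.3391, 0.065]
tool_rot: [0.499, 0.506, 0.498, -0.497]
wrist_force: [-0.8, -0.6, -0.2]
opening: 0.0855
```

```bash
python3 go.py 393.1 338.5 44 -90
```

```text
t 11.07 p [398.3 339.1  65. ] yaw_z -90.3 open 85.5 F [-0.8 -0.6 -0.2] tilt [ 0.01   0.007 -1.   ] q [0.62 0.54 1.86 0.   0.74 2.19]
shift [20.9 -5.4  0.8] turn [-0.33 -0.42 -0.59] rows 0.52
```

Call:
{"method": "jog_arm", "body": {"rows": [[0,[5,-3,0],[0,-0.4,-0.6]],[0,[7,-2,0],[0,0,0]],[0,[6,-1,0],[0,0,0]],[0,[0,0,0],[0,0,0]]]}}

```text
time: 11.4
ee_pos: [0.3939, 0.3393, 0.0494]
tool_rot: [0.498, 0.503, 0.498, -0.501]
wrist_force: [-0.3, -0.3, -0.0]
opening: 0.0857
```

```bash
python3 go.py 393.1 338.5 44 -90
```

```text
t 11.40 p [393.9 339.3  49.4] yaw_z -90.4 open 85.7 F [-0.3 -0.3 -0. ] tilt [ 0.002  0.002 -1.   ] q [0.62 0.56 1.86 0.   0.71 2.2 ]
shift [ 5.4 -0.8  0.9] turn [-0.43 -0.12 -0.12] rows 0.13
```

Call:
{"method": "jog_arm", "body": {"rows": [[0,[3,-0.5,0.5],[0,0,0]],[0,[2,0,0],[0,0,0]],[100,[0,0,0],[0,0,0]],[180,[0,0,0],[0,0,0]],[255,[0,0,0],[0,0,0]],[255,[0,0,0],[0,0,0]],[255,[0,0,0],[0,0,0]],[255,[0,0,0],[0,0,0]],[255,[0,0,0],[0,0,0]],[255,[0,0,0],[0,0,0]]]}}

```text
time: 12.23
ee_pos: [0.3943, 0.3394, 0.0461]
tool_rot: [0.498, 0.504, 0.498, -0.5]
wrist_force: [-0.1, 0.7, -0.3]
opening: 0.0161
```

```bash
python3 go.py 393.1 338.5 44 -90;python3 wl.py w9
```

```text
t 12.23 p [394.3 339.4  46.1] yaw_z -90.4 open 16.1 F [-0.1  0.7 -0.3] tilt [ 0.005  0.004 -1.   ] q [0.62 0.57 1.86 0.   0.7  2.2 ]
shift [ 2.1 -1.2  0.9] turn [-0.41 -0.22 -0.27] rows 0.08
```

View pics/w9.png

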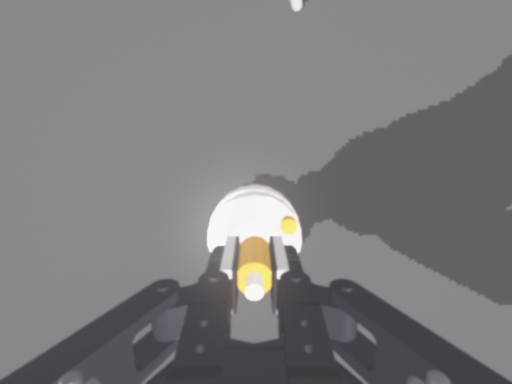

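Call:
{"method": "jog_arm", "body": {"rows": [[255,[-6,0,0],[0,0,0]],[255,[-12,0,0],[0,0,0]],[255,[-18,0,0],[0,0,0]],[255,[-18,3,8],[0,0,0]],[255,[-10,6,18],[0,0,0]],[255,[0,8,28],[0,0,0]],[255,[0,9,30],[0,0,0]],[255,[0,9,30],[0,0,0]],[255,[0,9,30],[0,0,0]],[255,[0,9,30],[0,0,0]]]}}

```text
time: 13.12
ee_pos: [0.4459, 0.1625, 0.1156]
tool_rot: [0.501, 0.502, 0.5, -0.497]
wrist_force: [0.3, -0.5, -1.3]
opening: 0.0162
```

```bash
python3 go.py 495.5 -9 110 -90;python3 wl.py w10
```

```text
t 13.12 p [445.9 162.5 115.6] yaw_z -89.9 open 16.2 F [ 0.3 -0.5 -1.3] tilt [ 0.006  0.004 -1.   ] q [0.25 0.38 1.95 0.   0.81 1.82]
shift [  5.1  49.4 171.6] turn [ 0.06 -0.25 -0.34] rows 4.28
```

View pics/w10.png

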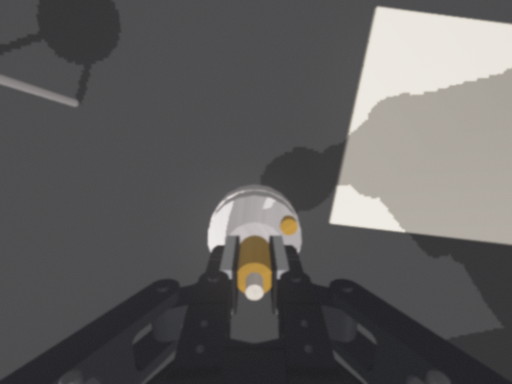

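Lamp held upright. Continue.

Call:
{"method": "jog_arm", "body": {"rows": [[255,[0,8,30],[0,0,0]],[255,[0,8,30],[0,0,0]],[255,[0,8,30],[0,0,0]],[255,[0,8,28],[0,0,0]],[255,[0,6,20],[0,0,0]],[255,[0,3,10],[0,0,0]],[255,[0,0,4],[0,0,0]],[255,[0,0,0],[0,0,0]]]}}

```text
time: 13.83
ee_pos: [0.4896, -0.0025, 0.1179]
tool_rot: [0.5, 0.504, 0.498, -0.498]
wrist_force: [0.2, 0.5, -1.3]
opening: 0.0158
```

```bash
python3 go.py 495.5 -9 60 -90;python3 wl.py w11
```

```text
t 13.83 p [489.6  -2.5 117.9] yaw_z -90.2 open 15.8 F [ 0.2  0.5 -1.3] tilt [ 0.008  0.003 -1.   ] q [-0.1   0.4   1.91  0.01  0.82  1.47]
shift [58.   5.5  6.6] turn [-0.23 -0.2  -0.48] rows 1.4
```

View pics/w11.png

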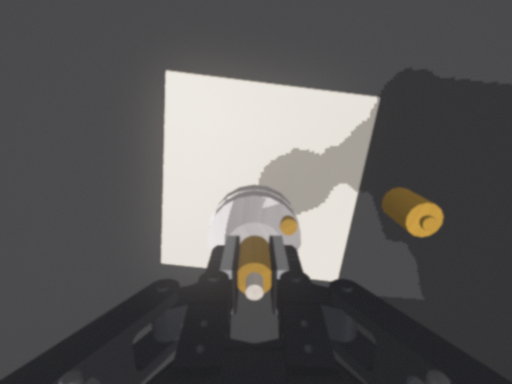

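Call:
{"method": "jog_arm", "body": {"rows": [[255,[12,2,2],[0,0,-0.4]],[255,[15,2,2],[0,0,0]],[255,[15,1,1],[0,0,0]],[255,[10,0,0],[0,0,0]],[255,[0,0,0],[0,0,0]]]}}

```text
time: 14.3
ee_pos: [0.4941, -0.0013, 0.065]
tool_rot: [0.5, 0.501, 0.501, -0.498]
wrist_force: [-0.8, -0.2, -1.8]
opening: 0.0162
```

```bash
python3 go.py 495.5 -9 53 -90
```

```text
t 14.30 p [494.1  -1.3  65. ] yaw_z -89.9 open 16.2 F [-0.8 -0.2 -1.8] tilt [ 0.002  0.004 -1.   ] q [-0.1   0.5   1.92  0.01  0.72  1.46]
shift [12.   1.4  7.7] turn [ 0.09 -0.24 -0.13] rows 0.34
```

Call:
{"method": "jog_arm", "body": {"rows": [[255,[2,1,5],[0,0,0]],[255,[3,1,4],[0,0,0]],[255,[3,0,1],[0,0,0]],[255,[0,0,0],[0,0,0]]]}}

```text
time: 14.63
ee_pos: [0.4964, -0.0104, 0.0576]
tool_rot: [0.501, 0.501, 0.501, -0.497]
wrist_force: [0.2, -0.4, -2.9]
opening: 0.0162
```

```bash
python3 go.py 495.5 -9 53 -90
```

```text
t 14.63 p [496.4 -10.4  57.6] yaw_z -89.8 open 16.2 F [ 0.2 -0.4 -2.9] tilt [ 0.003  0.004 -1.   ] q [-0.12  0.52  1.92  0.01  0.7   1.44]
shift [ 4.6 -0.9 -1.4] turn [ 0.24 -0.24 -0.17] rows 0.12
```

Call:
{"method": "jog_arm", "body": {"rows": [[255,[2,-0.7,-1],[0,0,0]],[255,[2,0,0],[0,0,0]],[255,[1,0,0],[0,0,0]]]}}

```text
time: 14.88
ee_pos: [0.4963, -0.0096, 0.0531]
tool_rot: [0.501, 0.501, 0.501, -0.497]
wrist_force: [-0.7, 1.2, -1.9]
opening: 0.016
```

```bash
python3 go.py 495.5 -9 52 -90
```

```text
t 14.88 p [496.3  -9.6  53.1] yaw_z -89.8 open 16.0 F [-0.7  1.2 -1.9] tilt [ 0.005  0.004 -1.   ] q [-0.12  0.52  1.92  0.01  0.69  1.45]
shift [ 1.1 -0.8 -0.6] turn [ 0.2  -0.23 -0.27] rows 0.06
```

Call:
{"method": "jog_arm", "body": {"rows": [[255,[1,-0.4,0],[0,0,0]],[255,[1,0,0],[0,0,0]]]}}

```text
time: 15.05
ee_pos: [0.4962, -0.0095, 0.052]
tool_rot: [0.501, 0.501, 0.501, -0.497]
wrist_force: [-9.7, 0.8, 29.3]
opening: 0.016
```

Call:
{"method": "jog_arm", "body": {"rows": [[255,[-0.6,0,0],[0,0,0]],[170,[0,0,0],[0,0,0]],[120,[0,0,0],[0,0,0]],[60,[0,0,0],[0,0,0]],[0,[0,0,0],[0,0,0]],[0,[0,0,0],[0,0,0]],[0,[0,0,0],[0,0,0]],[0,[-15,0,0],[0,0,0]],[0,[-25,0,0],[0,0,0]],[0,[-30,0,0],[0,0,0]]]}}

```text
time: 15.88
ee_pos: [0.493, -0.0094, 0.12]
tool_rot: [0.499, 0.499, 0.503, -0.499]
wrist_force: [0.1, 0.0, -0.5]
opening: 0.0856
```

Call:
{"method": "jog_arm", "body": {"rows": [[0,[-25,0,0],[0,0,0]],[0,[-25,0,0],[0,0,0]],[0,[0,0,0],[0,0,0]]]}}

```text
time: 16.13
ee_pos: [0.4946, -0.0099, 0.1767]
tool_rot: [0.5, 0.501, 0.501, -0.498]
wrist_force: [0.5, -0.0, 0.6]
opening: 0.0854
```

```bash
python3 go.py 530 361 230 -90;python3 wl.py w12; python3 mat.py w12
```

```text
t 16.13 p [494.6  -9.9 176.7] yaw_z -89.8 open 85.4 F [ 0.5 -0.   0.6] tilt [ 0.002  0.004 -1.   ] q [-0.12  0.32  1.85  0.01  0.97  1.45]
shift [ -51.6   36.8 -371. ] turn [ 0.2  -0.25 -0.11] rows 9.03
[[177, 81], [170, 239], [316, 256], [349, 104]]
((494.9172668457031, -8.550132751464844), (179.4761505126953, 179.8909454345703), 83.08966064453125)
```

View pics/w12.png

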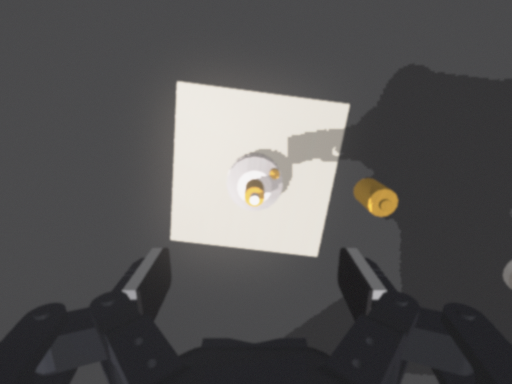

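```bash
python3 - <<'E'
import pickle
from h import *
s,c=pickle.load(open('w12.pkl','rb'))
save('w12z',c['img'],(214,145,294,215),8)
print((onplane(c,[(254.5,200)],.086,s)*1000).round(1),(onplane(c,[(254.5,183)],.032,s)*1000).round(1))
E
```

```text
[[494.2 -10.5  86. ]] [[494.7 -10.3  32. ]]
```

View pics/w12z.png

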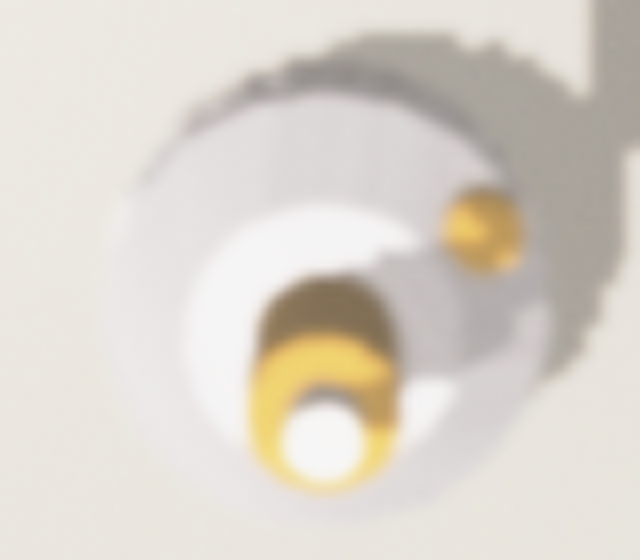

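Call:
{"method": "jog_arm", "body": {"rows": [[0,[-20,3,-25],[0,0,0]],[0,[-20,6,-34],[0,0,0]],[0,[-12,8,-38],[0,0,0]],[0,[-5,8,-40],[0,0,0]],[0,[-3,8,-40],[0,0,0]],[0,[0,8,-40],[0,0,0]],[0,[0,8,-40],[0,0,0]],[0,[0,8,-38],[0,0,0]],[0,[0,7,-32],[0,0,0]],[0,[0,5,-20],[0,0,0]]]}}

```text
time: 17.02
ee_pos: [0.5605, 0.347, 0.2273]
tool_rot: [-0.496, -0.499, -0.502, 0.504]
wrist_force: [0.1, -1.0, -0.3]
opening: 0.0855
```

```bash
python3 go.py 560 361 250 -90
```

```text
t 17.02 p [560.5 347.  227.3] yaw_z -90.2 open 85.5 F [ 0.1 -1.  -0.3] tilt [-0.012  0.002 -1.   ] q [0.48 0.56 1.34 0.01 1.25 2.05]
shift [-22.7  -0.8 -14. ] turn [-0.24 -0.11  0.68] rows 0.64
```

Call:
{"method": "jog_arm", "body": {"rows": [[0,[-8,0,-8],[0,0,0.6]],[0,[-8,0,-4],[0,0,0]],[0,[0,0,0],[0,0,0]]]}}

```text
time: 17.27
ee_pos: [0.5593, 0.3627, 0.2394]
tool_rot: [-0.499, -0.498, -0.501, 0.502]
wrist_force: [0.6, -1.0, 0.3]
opening: 0.085
```

```bash
python3 go.py 567 361 150 -90; python3 wl.py w13; python3 - <<'E'
import pickle
from h import *
s,c=pickle.load(open('w13.pkl','rb'))
hsv=cv2.cvtColor(c['img'],cv2.COLOR_RGB2HSV);m=((hsv[:,:,2]>150)&(hsv[:,:,1]<60)).astype(np.uint8)
m=cv2.morphologyEx(m,cv2.MORPH_OPEN,cv2.getStructuringElement(cv2.MORPH_ELLIPSE,(15,15)))
for ct in cv2.findContours(m,cv2.RETR_EXTERNAL,cv2.CHAIN_APPROX_NONE)[0]:
    if cv2.contourArea(ct)>300:
        o,r=cv2.minEnclosingCircle(ct);e=cv2.fitEllipse(ct);print(o,r,e,(onplane(c,[o,e[0]],.130,s)*1000).round(1).tolist())
E
```

```text
t 17.27 p [559.3 362.7 239.4] yaw_z -90.0 open 85.0 F [ 0.6 -1.   0.3] tilt [-0.006 -0.001 -1.   ] q [0.5  0.56 1.31 0.   1.28 2.07]
shift [89.4  8.2  1.6] turn [-0.01  0.04  0.33] rows 2.15
(254.97122192382812, 184.35072326660156) 38.28934860229492 ((255.22500610351562, 184.49362182617188), (69.6645278930664, 74.75312042236328), 29.630325317382812) [[566.8, 361.1, 130.0], [566.7, 360.9, 130.0]]
(482.8571472167969, 204.0) 69.91447448730469 ((481.99981689453125, 216.3257598876953), (66.75223541259766, 153.1800537109375), 10.3678560256958) [[547.9, 152.0, 130.0], [535.8, 149.8, 130.0]]
(391.9081726074219, 9.204081535339355) 21.93294334411621 ((391.815673828125, 12.0756196975708), (22.833066940307617, 41.2423210144043), 113.0853271484375) [[703.5, 258.2, 130.0], [701.6, 258.0, 130.0]]
```

View pics/w13.png

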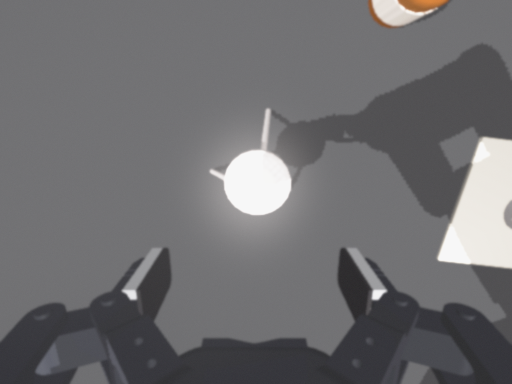

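Call:
{"method": "jog_arm", "body": {"rows": [[0,[15,4,2],[0,0,0.3]],[0,[22,3,1],[0,0,0]],[0,[22,1,0],[0,0,0]],[0,[20,0,0],[0,0,0]],[0,[0,0,0],[0,0,0]]]}}

```text
time: 17.73
ee_pos: [0.5684, 0.3517, 0.1595]
tool_rot: [0.499, 0.502, 0.498, -0.501]
wrist_force: [-0.6, -0.4, -0.3]
opening: 0.0854
```

```bash
python3 go.py 567.5 360.3 100 -90; python3 wl.py w14
```

```text
t 17.73 p [568.4 351.7 159.5] yaw_z -90.4 open 85.4 F [-0.6 -0.4 -0.3] tilt [ 0.002 -0.001 -1.   ] q [ 0.49  0.64  1.38 -0.    1.12  2.06]
shift [59.5 -1.1 -8.6] turn [-0.36  0.03 -0.13] rows 1.44
```

View pics/w14.png

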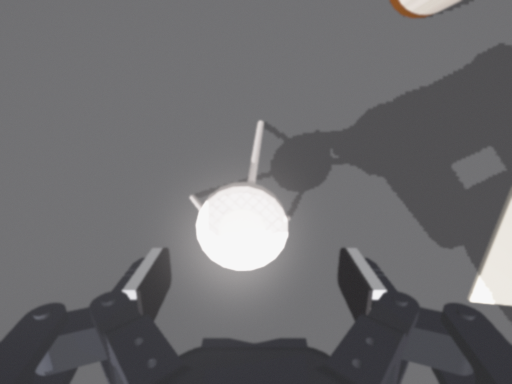

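```bash
python3 - <<'E'
import pickle
from h import *
s,c=pickle.load(open('w14.pkl','rb'))
print((onplane(c,[(242,227.5),(242,231)],.130,s)*1000).round(1))
save('w14z',c['img'],(180,160,310,290),4.5)
E
```

```text
[[569.7 358.9 130. ]
 [567.2 358.9 130. ]]
```

View pics/w14z.png

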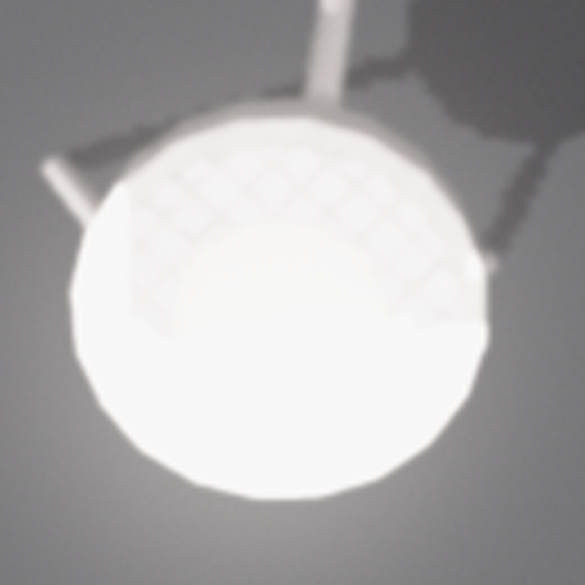

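Call:
{"method": "jog_arm", "body": {"rows": [[0,[2,0,-5],[0,0,0]],[0,[14,0,-3],[0,0,0]],[0,[14,0,0],[0,0,0]],[0,[12,0,0],[0,0,0]],[0,[0,0,0],[0,0,0]]]}}

```text
time: 18.2
ee_pos: [0.5715, 0.3601, 0.1213]
tool_rot: [0.5, 0.506, 0.496, -0.499]
wrist_force: [-0.8, -0.6, -1.0]
opening: 0.0856
```

```bash
python3 go.py 568.5 359.5 100 -90; python3 wl.py w15
```

```text
t 18.20 p [571.5 360.1 121.3] yaw_z -90.5 open 85.6 F [-0.8 -0.6 -1. ] tilt [ 0.01   0.004 -1.   ] q [ 0.49  0.69  1.39 -0.    1.05  2.07]
shift [21.2 -3.2  0.7] turn [-0.48 -0.21 -0.6 ] rows 0.52
```

View pics/w15.png

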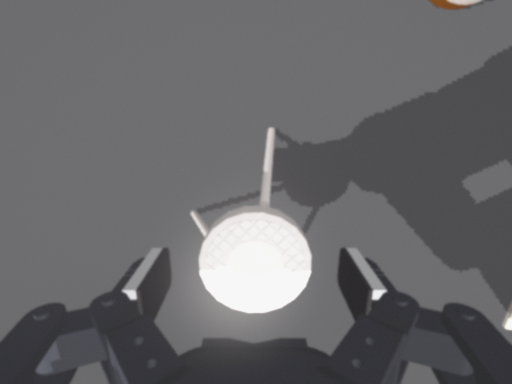

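Call:
{"method": "jog_arm", "body": {"rows": [[0,[5,-2,0],[0,-0.2,-0.6]],[0,[8,-1,0],[0,0,0]],[0,[8,-1,0],[0,0,0]],[0,[0,0,0],[0,0,0]]]}}

```text
time: 18.58
ee_pos: [0.5679, 0.3606, 0.1002]
tool_rot: [0.498, 0.502, 0.498, -0.502]
wrist_force: [-0.6, 0.8, -0.4]
opening: 0.0856
```

```bash
python3 go.py 568.5 359.5 99 -90
```

```text
t 18.58 p [567.9 360.6 100.2] yaw_z -90.5 open 85.6 F [-0.6  0.8 -0.4] tilt [ 0.001  0.001 -1.   ] q [0.5  0.71 1.41 0.   1.02 2.08]
shift [1.2 0.6 1.1] turn [-0.47 -0.05 -0.05] rows 0.07
```

Call:
{"method": "jog_arm", "body": {"rows": [[40,[0.5,0.5,1],[0,0,0]],[80,[0,0,0],[0,0,0]],[160,[0,0,0],[0,0,0]],[255,[0,0,0],[0,0,0]],[255,[0,0,0],[0,0,0]],[255,[0,0,0],[0,0,0]],[255,[0,0,0],[0,0,0]]]}}

```text
time: 19.17
ee_pos: [0.5685, 0.3596, 0.0999]
tool_rot: [0.498, 0.503, 0.498, -0.501]
wrist_force: [0.0, -0.1, -1.5]
opening: 0.0578
```

```bash
python3 go.py 568.5 359.5 99 -90; python3 wl.py w16
```

```text
t 19.17 p [568.5 359.6  99.9] yaw_z -90.5 open 57.8 F [ 0.  -0.1 -1.5] tilt [ 0.001  0.001 -1.   ] q [0.49 0.71 1.41 0.   1.02 2.07]
shift [ 0.9 -0.   0.1] turn [-0.46 -0.07 -0.07] rows 0.07
```

View pics/w16.png

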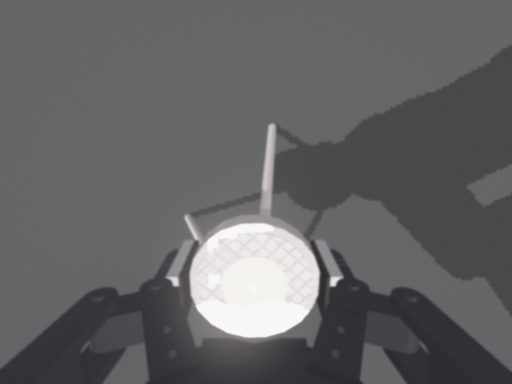

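```bash
python3 - <<'E'
import pickle
from h import *
s,c=pickle.load(open('w16.pkl','rb'))
print((onplane(c,[(255,278),(255,281)],.130,s)*1000).round(1))
save('w16z',c['img'],(180,200,330,350),4)
E
```

```text
[[571.6 358.6 130. ]
 [570.  358.6 130. ]]
```

View pics/w16z.png

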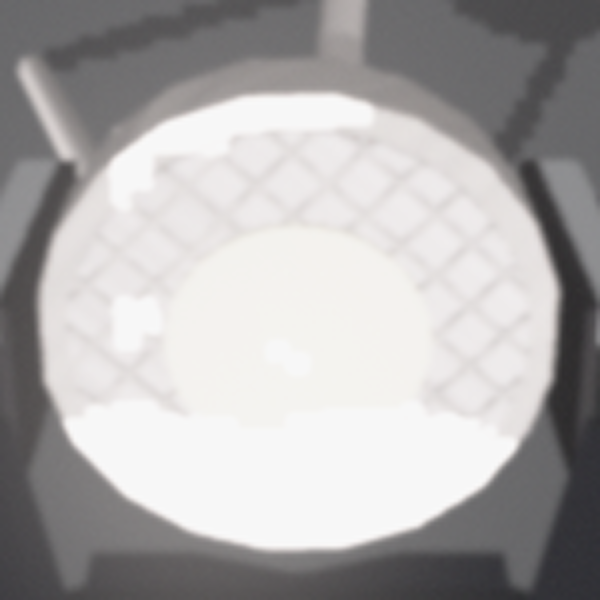

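Call:
{"method": "jog_arm", "body": {"rows": [[255,[-6,0,0],[0,0,0]],[255,[-14,0,0],[0,0,0]],[255,[-22,0,0],[0,0,0]],[255,[-25,0,0],[0,0,0]],[255,[-25,0,0],[0,0,0]],[255,[-20,0,0],[0,0,0]],[255,[-12,0,0],[0,0,0]],[255,[0,0,0],[0,0,0]]]}}

```text
time: 19.88
ee_pos: [0.5678, 0.359, 0.2359]
tool_rot: [0.498, 0.503, 0.498, -0.501]
wrist_force: [0.3, 0.7, -1.6]
opening: 0.0582
```

```bash
python3 go.py 495 -9.5 225 -90; python3 - <<'E'
from h import *
from cell import env
c=env.camera('side');save('s17',c['img'],(60,130,400,360),2.3)
E
```

```text
t 19.88 p [567.8 359.  235.9] yaw_z -90.5 open 58.2 F [ 0.3  0.7 -1.6] tilt [ 0.001  0.001 -1.   ] q [0.49 0.57 1.3  0.   1.27 2.07]
shift [ 10.4 -69.8 369.1] turn [-0.46 -0.05 -0.08] rows 9.01
```

View pics/s17.png

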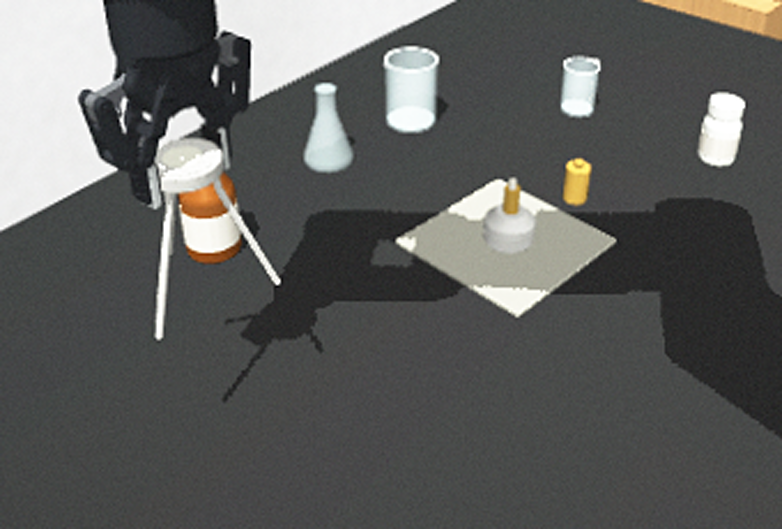

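Call:
{"method": "jog_arm", "body": {"rows": [[255,[0,-4,15],[0,0,0]],[255,[0,-6,25],[0,0,0]],[255,[0,-7,34],[0,0,0]],[255,[0,-8,36],[0,0,0]],[255,[0,-8,36],[0,0,0]],[255,[0,-8,36],[0,0,0]],[255,[0,-8,36],[0,0,0]],[255,[0,-8,36],[0,0,0]],[255,[0,-6,32],[0,0,0]],[255,[0,-4,24],[0,0,0]]]}}

```text
time: 20.77
ee_pos: [0.4895, 0.0405, 0.2269]
tool_rot: [-0.498, -0.497, -0.502, 0.503]
wrist_force: [0.6, 1.1, -2.2]
opening: 0.0586
```

```bash
python3 go.py 494 -9.3 225 -90
```

```text
t 20.77 p [489.5  40.5 226.9] yaw_z -90.0 open 58.6 F [ 0.6  1.1 -2.2] tilt [-0.01  -0.001 -1.   ] q [-0.01  0.25  1.8  -0.    1.1   1.56]
shift [ 1.9  4.6 49.8] turn [-0.02  0.05  0.58] rows 1.2
```

Call:
{"method": "jog_arm", "body": {"rows": [[255,[0,2,18],[0,0,0.5]],[255,[0,2,14],[0,0,0]],[255,[0,0,6],[0,0,0]],[255,[0,0,2],[0,0,0]],[255,[0,0,0],[0,0,0]]]}}

```text
time: 21.18
ee_pos: [0.4898, -0.0056, 0.2243]
tool_rot: [-0.497, -0.5, -0.5, 0.504]
wrist_force: [0.3, -0.6, -1.8]
opening: 0.0586
```

```bash
python3 go.py 494 -9.3 225 -90;python3 wl.py w18
```

```text
t 21.18 p [489.8  -5.6 224.3] yaw_z -90.3 open 58.6 F [ 0.3 -0.6 -1.8] tilt [-0.007 -0.001 -1.   ] q [-0.11  0.25  1.81 -0.    1.09  1.47]
shift [-0.7  4.3  3.7] turn [-0.35  0.07  0.39] rows 0.14
```

View pics/w18.png

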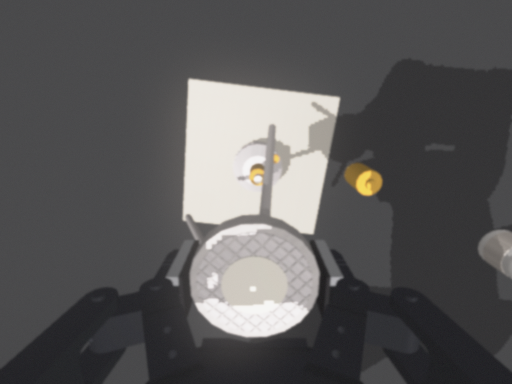

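Call:
{"method": "jog_arm", "body": {"rows": [[255,[0,3,2],[0,0,0.4]],[255,[0,2,2],[0,0,0]],[255,[4,0,0],[0,0,0]],[255,[6,0,0],[0,0,0]],[255,[0,0,0],[0,0,0]]]}}

```text
time: 21.65
ee_pos: [0.4953, -0.0068, 0.213]
tool_rot: [0.5, 0.501, 0.499, -0.5]
wrist_force: [0.2, 0.1, -2.6]
opening: 0.0583
```

```bash
python3 go.py 494 -9.3 205 -90
```

```text
t 21.65 p [495.3  -6.8 213. ] yaw_z -90.1 open 58.3 F [ 0.2  0.1 -2.6] tilt [ 0.001 -0.001 -1.   ] q [-0.11  0.27  1.81 -0.    1.06  1.47]
shift [ 8.  -1.3  2.5] turn [-0.12  0.03 -0.04] rows 0.2
```

Call:
{"method": "jog_arm", "body": {"rows": [[255,[6,-1,2.5],[0,0,0]],[255,[12,0,0],[0,0,0]],[255,[15,0,0],[0,0,0]],[255,[15,0,0],[0,0,0]],[255,[12,0,0],[0,0,0]],[255,[0,0,0],[0,0,0]]]}}

```text
time: 22.15
ee_pos: [0.4938, -0.0093, 0.1487]
tool_rot: [0.5, 0.5, 0.499, -0.5]
wrist_force: [0.1, 0.9, -3.3]
opening: 0.0578
```

```bash
python3 go.py 494 -9.3 106 -90
```

```text
t 22.15 p [493.8  -9.3 148.7] yaw_z -90.0 open 57.8 F [ 0.1  0.9 -3.3] tilt [ 0.001 -0.001 -1.   ] q [-0.11  0.36  1.87 -0.    0.91  1.46]
shift [42.7  0.2 -0.1] turn [-0.05  0.04 -0.04] rows 1.02
```

Call:
{"method": "jog_arm", "body": {"rows": [[255,[10,0,0],[0,0,0]],[255,[12,0,0],[0,0,0]],[255,[10,0,0],[0,0,0]],[255,[5,0,0],[0,0,0]],[255,[0,0,0],[0,0,0]]]}}

```text
time: 22.57
ee_pos: [0.4941, -0.0096, 0.1107]
tool_rot: [0.5, 0.5, 0.499, -0.5]
wrist_force: [-0.5, -0.2, -2.3]
opening: 0.0587
```

```bash
python3 go.py 494 -9.3 106 -90
```

```text
t 22.57 p [494.1  -9.6 110.7] yaw_z -90.0 open 58.7 F [-0.5 -0.2 -2.3] tilt [ 0.001 -0.001 -1.   ] q [-0.11  0.42  1.9  -0.    0.82  1.46]
shift [ 4.7 -0.1 -0.3] turn [-0.03  0.05 -0.07] rows 0.11
```

Call:
{"method": "jog_arm", "body": {"rows": [[255,[2,0,0],[0,0,0]],[255,[2,0,0],[0,0,0]],[255,[1,0,0],[0,0,0]]]}}

```text
time: 22.82
ee_pos: [0.4948, -0.0097, 0.1065]
tool_rot: [0.501, 0.501, 0.499, -0.5]
wrist_force: [-0.4, 1.0, -1.7]
opening: 0.0585
```

Call:
{"method": "jog_arm", "body": {"rows": [[255,[0.7,-0.5,0],[0,0,0]],[255,[0.6,0,0],[0,0,0]]]}}

```text
time: 22.98
ee_pos: [0.4948, -0.0098, 0.1057]
tool_rot: [0.501, 0.501, 0.499, -0.499]
wrist_force: [0.9, 1.0, 0.9]
opening: 0.0584
```

Call:
{"method": "jog_arm", "body": {"rows": [[255,[0.5,0,0],[0,0,0]]]}}

```text
time: 23.07
ee_pos: [0.4952, -0.0098, 0.1057]
tool_rot: [0.501, 0.501, 0.498, -0.499]
wrist_force: [-0.4, 0.6, 3.4]
opening: 0.0587
```

```bash
python3 - <<'E'
from h import *
from cell import env
c=env.camera('side');save('s19',c['img'],(200,120,400,300),4)
print(env.sense()['wrist_force'])
E
```

```text
[-0.06346783  0.66482158  2.01624758]
```

View pics/s19.png

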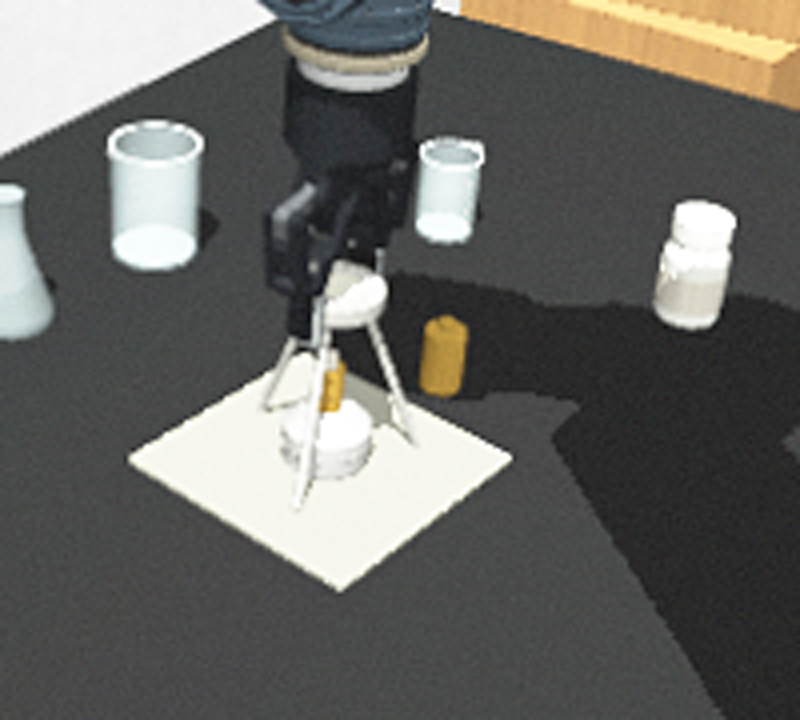

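Call:
{"method": "jog_arm", "body": {"rows": [[80,[0,0,0],[0,0,0]],[40,[0,0,0],[0,0,0]],[0,[0,0,0],[0,0,0]],[0,[0,0,0],[0,0,0]],[0,[0,0,0],[0,0,0]],[0,[-12,0,0],[0,0,0]],[0,[-25,0,0],[0,0,0]],[0,[-30,0,0],[0,0,0]],[0,[-30,0,0],[0,0,0]],[0,[-30,0,0],[0,0,0]]]}}

```text
time: 23.95
ee_pos: [0.4913, -0.0094, 0.2317]
tool_rot: [-0.498, -0.498, -0.502, 0.502]
wrist_force: [0.7, -0.9, 0.5]
opening: 0.0851
```

```bash
python3 go.py 589 -343 260 -90; python3 wl.py w20; python3 mat.py w20; python3 - <<'E'
import pickle
from h import *
s,c=pickle.load(open('w20.pkl','rb'));save('w20z',c['img'],(180,100,340,220),4.5)
E
```

```text
t 23.95 p [491.3  -9.4 231.7] yaw_z -90.0 open 85.1 F [ 0.7 -0.9  0.5] tilt [-0.007  0.    -1.   ] q [-0.11  0.25  1.79 -0.    1.11  1.46]
shift [-28.9  97.7 333.5] turn [-0.03 -0.    0.4 ] rows 8.36
[[188, 80], [181, 218], [309, 232], [335, 100]]
((494.7314147949219, -8.510475158691406), (179.83706665039062, 180.35887145996094), 83.13878631591797)
```

View pics/w20.png

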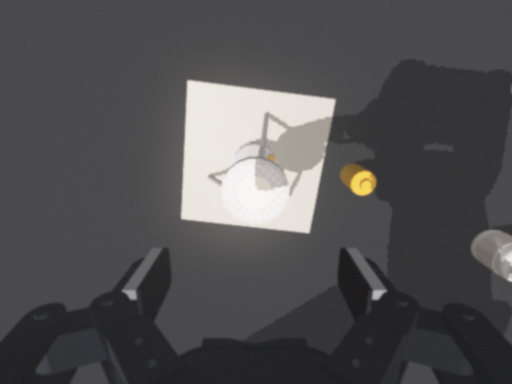

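View pics/w20z.png

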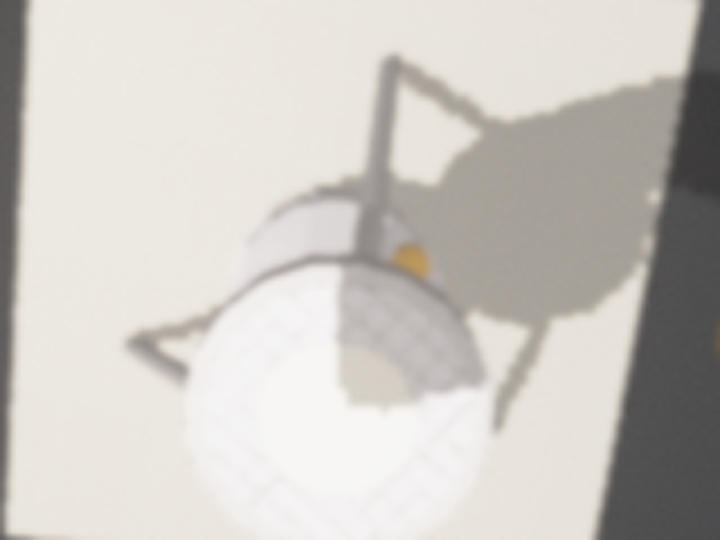

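```bash
python3 - <<'E'
import pickle
from h import *
s,c=pickle.load(open('w20.pkl','rb'))
print((onplane(c,[(254.5,189.3)],.136,s)*1000).round(1))
F=onplane(c,[(208.2,175.8),(266.8,113.5),(290,195)],.008,s)*1000;print(F.round(1),F.mean(0))
E
```

```text
[[498.1 -10.4 136. ]]
[[477.9  49.7   8. ]
 [556.  -25.6   8. ]
 [451.5 -57.9   8. ]] [495.15822588 -11.27205819   8.        ]
```

Call:
{"method": "jog_arm", "body": {"rows": [[0,[0,6,25],[0,0,0]],[0,[0,9,36],[0,0,0]],[0,[0,10,38],[0,0,0]],[0,[0,11,38],[0,0,0]],[0,[0,11,38],[0,0,0]],[0,[0,11,38],[0,0,0]],[0,[0,11,38],[0,0,0]],[0,[0,10,36],[0,0,0]],[0,[0,6,24],[0,0,0]],[0,[0,3,10],[0,0,0]]]}}

```text
time: 24.83
ee_pos: [0.5859, -0.3441, 0.2414]
tool_rot: [0.505, 0.501, 0.498, -0.497]
wrist_force: [1.2, 1.3, 0.3]
opening: 0.0854
```

```bash
python3 go.py 585 -343 200 -90; python3 wl.py w21
```

```text
t 24.83 p [ 585.9 -344.1  241.4] yaw_z -89.7 open 85.4 F [1.2 1.3 0.3] tilt [ 0.01  -0.003 -1.   ] q [-0.6   0.58  1.28  0.    1.28  0.96]
shift [41.4 -1.4 -1.2] turn [ 0.29  0.15 -0.59] rows 0.99
```

View pics/w21.png

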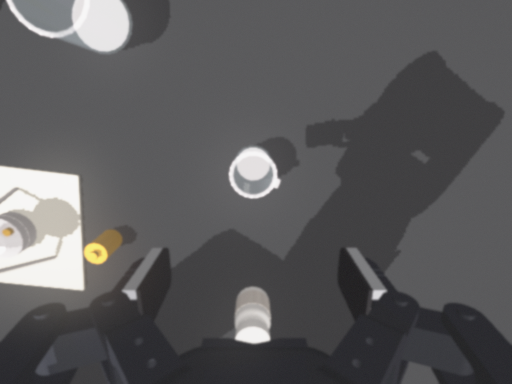

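```bash
python3 - <<'E'
import pickle
from h import *
s,c=pickle.load(open('w21.pkl','rb'))
save('w21z',c['img'],(215,135,295,210),8)
print((onplane(c,[(253,173)],.070,s)*1000).round(1))
print((onplane(c,[(253,166)],.0,s)*1000).round(1))
E
python3 go.py 588 -344 240 -22
```

```text
[[ 591.8 -343.9   70. ]]
[[ 585.9 -343.9    0. ]]
t 24.88 p [ 585.9 -344.8  241. ] yaw_z -89.7 open 85.3 F [-1.2 -1.  -1.4] tilt [ 0.01  -0.003 -1.   ] q [-0.6   0.58  1.27  0.    1.28  0.96]
shift [ 1.   2.  -0.8] turn [-67.74   0.49  -0.41] rows 9.46
```

View pics/w21z.png

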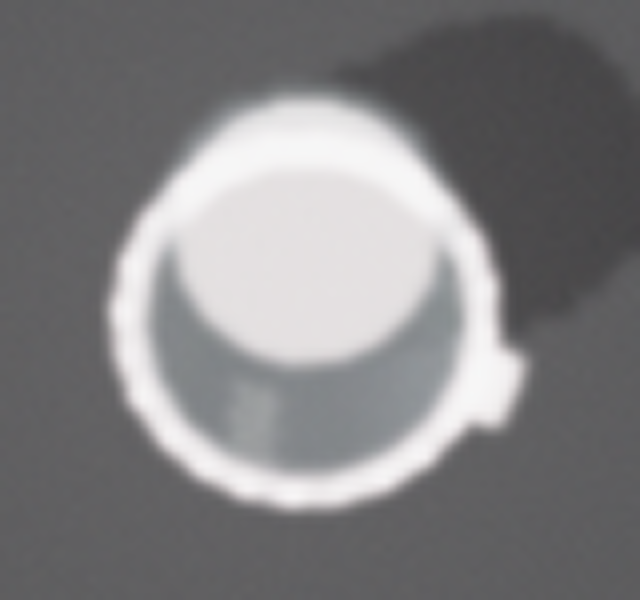

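Call:
{"method": "jog_arm", "body": {"rows": [[0,[0,0,0],[-7,0,0]],[0,[0,0,0],[-7,0,0]],[0,[0,0,0],[-7,0,0]],[0,[0,0,0],[-7,0,0]],[0,[0,0,0],[-7,0,0]],[0,[0,0,0],[-7,0,0]],[0,[0,0,0],[-7,0,0]],[0,[0,0,0],[-7,0,0]],[0,[0,0,0],[-7,0,0]],[0,[0,0,0],[-5,0,0]]]}}

```text
time: 25.72
ee_pos: [0.5849, -0.3421, 0.2363]
tool_rot: [0.698, 0.123, 0.694, -0.122]
wrist_force: [-0.1, 0.3, 0.6]
opening: 0.0852
```

```bash
python3 go.py 589.8 -343.3 130 -22
```

```text
t 25.72 p [ 584.9 -342.1  236.3] yaw_z -20.0 open 85.2 F [-0.1  0.3  0.6] tilt [ 0.006  0.001 -1.   ] q [-0.6   0.58  1.28  0.    1.27 -0.25]
shift [106.3   0.3   4.4] turn [ 1.97  0.32 -0.15] rows 2.55
```

Call:
{"method": "jog_arm", "body": {"rows": [[0,[20,0,3],[0,0,0]],[0,[30,0,2],[0,0,0]],[0,[30,0,0],[0,0,0]],[0,[25,0,0],[0,0,0]],[0,[0,0,0],[0,0,0]]]}}

```text
time: 26.13
ee_pos: [0.5913, -0.3416, 0.129]
tool_rot: [0.7, 0.12, 0.693, -0.12]
wrist_force: [0.7, -0.2, -0.2]
opening: 0.0855
```

```bash
python3 go.py 589.8 -343.3 14 -20;python3 wl.py w22
```

```text
t 26.13 p [ 591.3 -341.6  129. ] yaw_z -19.5 open 85.5 F [ 0.7 -0.2 -0.2] tilt [ 0.01  -0.002 -1.   ] q [-0.59  0.69  1.37  0.    1.08 -0.26]
shift [115.   -2.3  -2. ] turn [ 0.5   0.56 -0.1 ] rows 2.76
```

View pics/w22.png

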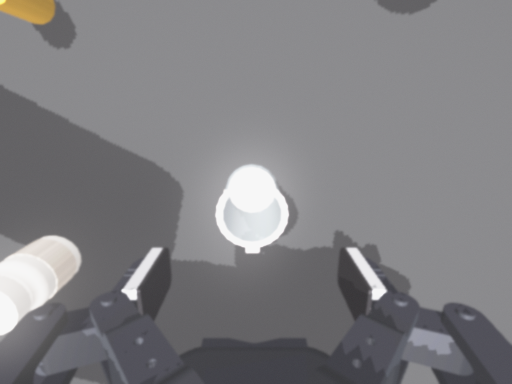

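```bash
python3 - <<'E'
import pickle
from h import *
s,c=pickle.load(open('w22.pkl','rb'))
print((onplane(c,[(252,212)],.070,s)*1000).round(1))
E
```

```text
[[ 590.7 -341.1   70. ]]
```

Call:
{"method": "jog_arm", "body": {"rows": [[0,[15,-1,-1],[0.5,0.5,0]],[0,[20,-1,-1],[0,0,0]],[0,[20,0,0],[0,0,0]],[0,[15,0,0],[0,0,0]],[0,[0,0,0],[0,0,0]]]}}

```text
time: 26.6
ee_pos: [0.5935, -0.345, 0.0665]
tool_rot: [0.701, 0.122, 0.692, -0.125]
wrist_force: [0.3, 0.6, -0.5]
opening: 0.0856
```

```bash
python3 go.py 589.8 -343.3 14 -20;python3 wl.py w23
```

```text
t 26.60 p [ 593.5 -345.    66.5] yaw_z -20.1 open 85.6 F [ 0.3  0.6 -0.5] tilt [ 0.012 -0.006 -1.   ] q [-0.59  0.77  1.39  0.    0.97 -0.25]
shift [52.4  0.4 -4.7] turn [-0.07  0.76  0.1 ] rows 1.26
```

View pics/w23.png

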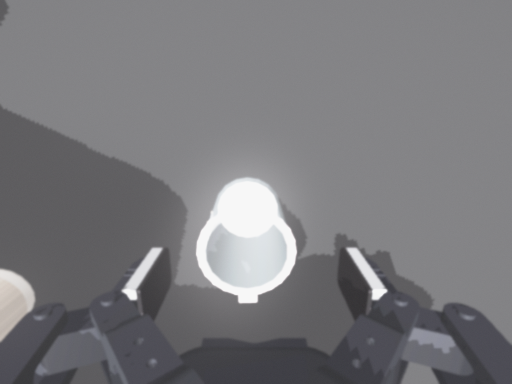

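Call:
{"method": "jog_arm", "body": {"rows": [[0,[8,1,-3],[0,0.7,0]],[0,[14,0,-1],[0,0,0]],[0,[14,0,-1],[0,0,0]],[0,[10,0,0],[0,0,0]],[0,[0,0,0],[0,0,0]]]}}

```text
time: 27.07
ee_pos: [0.5919, -0.344, 0.0233]
tool_rot: [0.699, 0.121, 0.693, -0.125]
wrist_force: [-1.5, -0.0, -0.4]
opening: 0.0853
```

```bash
python3 go.py 590 -342.5 14 -20;python3 wl.py w24
```

```text
t 27.07 p [ 591.9 -344.    23.3] yaw_z -20.1 open 85.3 F [-1.5 -0.  -0.4] tilt [ 0.007 -0.007 -1.   ] q [-0.59  0.83  1.4  -0.    0.9  -0.24]
shift [ 9.2  0.8 -2.4] turn [-0.08  0.5   0.23] rows 0.23
```

View pics/w24.png

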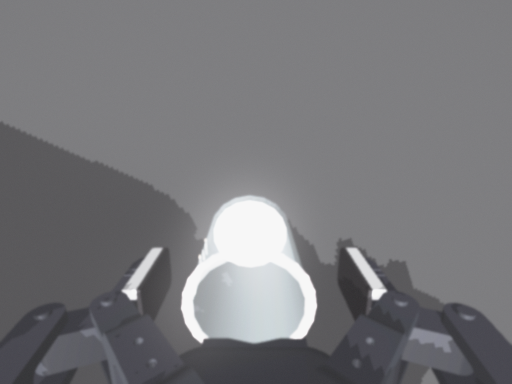

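Beaker rim centre at about (249, 302) between the pads. Fine-align and close.

Call:
{"method": "jog_arm", "body": {"rows": [[0,[4,0.5,-2],[0,0.5,0.2]],[0,[4,0,-1],[0,0,0]],[60,[1,0,0],[0,0,0]],[120,[0,0,0],[0,0,0]],[255,[0,0,0],[0,0,0]],[255,[0,0,0],[0,0,0]],[255,[0,0,0],[0,0,0]],[255,[0,0,0],[0,0,0]],[255,[0,0,0],[0,0,0]]]}}

```text
time: 27.87
ee_pos: [0.5903, -0.3434, 0.0162]
tool_rot: [0.697, 0.123, 0.695, -0.124]
wrist_force: [-0.7, 0.4, -0.0]
opening: 0.0495
```

```bash
python3 go.py 590 -342.5 14 -20;python3 wl.py w25
```

```text
t 27.87 p [ 590.3 -343.4   16.2] yaw_z -20.1 open 49.5 F [-0.7  0.4 -0. ] tilt [ 0.002 -0.002 -1.   ] q [-0.59  0.84  1.4  -0.    0.9  -0.24]
shift [ 2.2  0.7 -0.6] turn [-0.09  0.15  0.06] rows 0.06
```

View pics/w25.png

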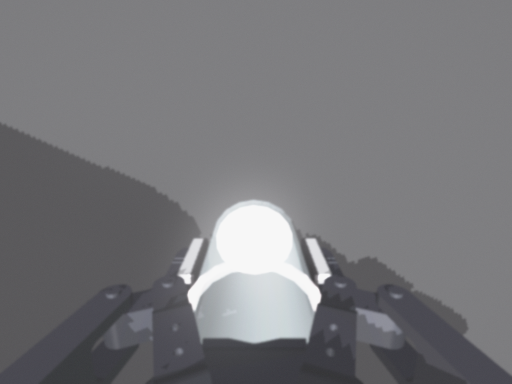

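```bash
python3 - <<'E'
import pickle
from h import *
s,c=pickle.load(open('w25.pkl','rb'))
save('w25z',c['img'],(180,190,330,330),4.2)
P=onplane(c,[(254.7,239),(254.7,243)],.003,s)
print((P*1000).round(1),((P-s['ee_pos'])@rot(s['tool_rot'])*1000).round(1))
E
```

```text
[[ 591.1 -343.2    3. ]
 [ 590.2 -345.6    3. ]] [[13.2  0.5  0.6]
 [13.2 -2.2  0.6]]
```

View pics/w25z.png

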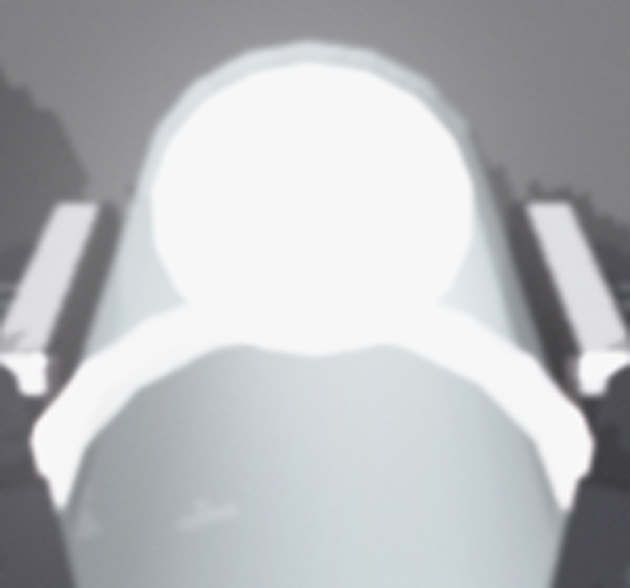

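Call:
{"method": "jog_arm", "body": {"rows": [[255,[-6,0,0],[0,0,0]],[255,[-15,0,0],[0,0,0]],[255,[-25,0,0],[0,0,0]],[255,[-32,0,0],[0,0,0]],[255,[-35,0,0],[0,0,0]],[255,[-35,0,0],[0,0,0]],[255,[-30,0,0],[0,0,0]],[255,[-20,0,0],[0,0,0]],[255,[-10,0,0],[0,0,0]]]}}

```text
time: 28.67
ee_pos: [0.5882, -0.3417, 0.2397]
tool_rot: [0.696, 0.123, 0.696, -0.123]
wrist_force: [-0.4, 0.2, -0.4]
opening: 0.0497
```

```bash
python3 go.py 497 -10 225 -20
```

```text
t 28.67 p [ 588.2 -341.7  239.7] yaw_z -20.1 open 49.7 F [-0.4  0.2 -0.4] tilt [ 0.    -0.001 -1.   ] q [-0.59  0.59  1.27 -0.    1.29 -0.24]
shift [  14.5  280.3 -199.6] turn [-0.08  0.02  0.03] rows 8.26
```

Call:
{"method": "jog_arm", "body": {"rows": [[255,[0,15,-11],[0,0,0]],[255,[0,24,-17],[0,0,0]],[255,[0,30,-21],[0,0,0]],[255,[0,32,-23],[0,0,0]],[255,[0,32,-23],[0,0,0]],[255,[0,32,-23],[0,0,0]],[255,[0,32,-23],[0,0,0]],[255,[0,28,-20],[0,0,0]],[255,[0,20,-14],[0,0,0]],[255,[0,12,-8],[0,0,0]]]}}

```text
time: 29.5
ee_pos: [0.4984, -0.0283, 0.2442]
tool_rot: [0.699, 0.124, 0.693, -0.127]
wrist_force: [0.1, -0.4, -1.0]
opening: 0.0496
```

```bash
python3 go.py 497 -10 225 -20
```

```text
t 29.50 p [498.4 -28.3 244.2] yaw_z -20.4 open 49.6 F [ 0.1 -0.4 -1. ] tilt [ 0.007 -0.006 -1.   ] q [-0.15  0.24  1.77 -0.01  1.12  0.21]
shift [19.1 16.7 -7.8] turn [-0.43  0.5   0.16] rows 0.64
```

Call:
{"method": "jog_arm", "body": {"rows": [[255,[0,8,-3],[0,0.5,0.2]],[255,[5,4,-3],[0,0,0]],[255,[8,2,0],[0,0,0]],[255,[10,0,0],[0,0,0]],[255,[0,0,0],[0,0,0]]]}}

```text
time: 29.92
ee_pos: [0.4969, -0.0107, 0.2196]
tool_rot: [0.696, 0.125, 0.696, -0.124]
wrist_force: [0.1, -0.5, -2.1]
opening: 0.0494
```

```bash
python3 go.py 497 -10 165 -20; python3 wl.py w26
```

```text
t 29.92 p [496.9 -10.7 219.6] yaw_z -20.3 open 49.4 F [ 0.1 -0.5 -2.1] tilt [ 0.     0.001 -1.   ] q [-0.12  0.27  1.8   0.    1.08  0.24]
shift [54.6  0.7 -0.1] turn [-0.28 -0.02 -0.07] rows 1.31
```

View pics/w26.png

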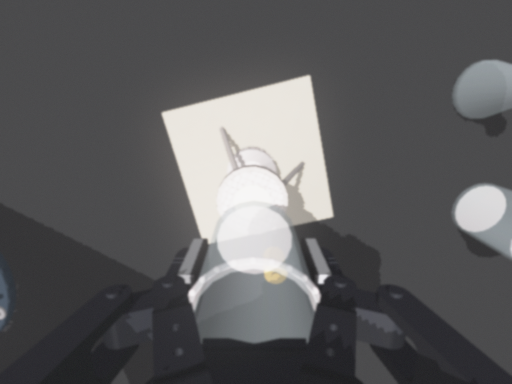

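```bash
python3 - <<'E'
import pickle
from h import *
s,c=pickle.load(open('w26.pkl','rb'))
print((onplane(c,[(252.8,201.)],.136,s)*1000).round(1))
save('w26z',c['img'],(200,150,310,260),5)
E
```

```text
[[496.2  -9.9 136. ]]
```

View pics/w26z.png

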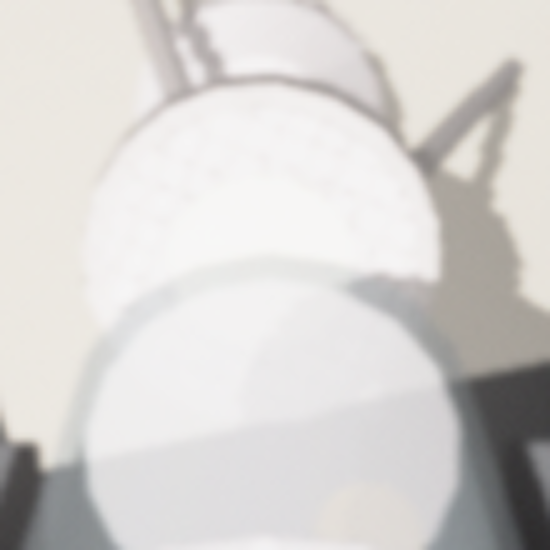

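Call:
{"method": "jog_arm", "body": {"rows": [[255,[10,0,0],[0,0,0]],[255,[16,0,0],[0,0,0]],[255,[16,0,0],[0,0,0]],[255,[12,0,0],[0,0,0]],[255,[5,0,0],[0,0,0]],[255,[0,0,0],[0,0,0]]]}}

```text
time: 30.47
ee_pos: [0.4981, -0.0144, 0.1562]
tool_rot: [0.696, 0.126, 0.695, -0.126]
wrist_force: [0.3, -0.4, -0.7]
opening: 0.0494
```

```bash
python3 go.py 496.6 -10 152.5 -20
```

```text
t 30.47 p [498.1 -14.4 156.2] yaw_z -20.6 open 49.4 F [ 0.3 -0.4 -0.7] tilt [ 0.001  0.001 -1.   ] q [-0.12  0.35  1.86  0.    0.93  0.24]
shift [ 3.7  3.6 -2.9] turn [-0.56  0.04 -0.05] rows 0.14
```

Call:
{"method": "jog_arm", "body": {"rows": [[255,[0,3,-2],[0,0,0]],[255,[0,1.5,-1.5],[0,0,0]],[255,[1,0,0],[0,0,0]]]}}

```text
time: 30.72
ee_pos: [0.4967, -0.0091, 0.1558]
tool_rot: [0.696, 0.127, 0.695, -0.126]
wrist_force: [0.1, -0.2, -1.3]
opening: 0.0496
```

```bash
python3 go.py 496.6 -10 152.5 -20
```

```text
t 30.72 p [496.7  -9.1 155.8] yaw_z -20.6 open 49.6 F [ 0.1 -0.2 -1.3] tilt [ 0.002  0.001 -1.   ] q [-0.11  0.35  1.86  0.    0.93  0.25]
shift [ 3.3 -0.9  0.2] turn [-0.63  0.07 -0.06] rows 0.09
```

Call:
{"method": "jog_arm", "body": {"rows": [[255,[1.5,-0.5,0],[0,0,0]],[255,[1.2,0,0],[0,0,0]],[255,[0.6,0,0],[0,0,0]]]}}

```text
time: 30.97
ee_pos: [0.4972, -0.0094, 0.1535]
tool_rot: [0.697, 0.127, 0.694, -0.126]
wrist_force: [0.1, -0.9, -0.4]
opening: 0.0494
```

Call:
{"method": "jog_arm", "body": {"rows": [[255,[0.8,0,0],[0,0,0]],[255,[0.8,0,0],[0,0,0]]]}}

```text
time: 31.13
ee_pos: [0.4975, -0.0095, 0.1522]
tool_rot: [0.697, 0.127, 0.694, -0.126]
wrist_force: [-0.7, 0.0, -0.4]
opening: 0.0498
```

Call:
{"method": "jog_arm", "body": {"rows": [[255,[0.8,0,0.3],[0,0,0]]]}}

```text
time: 31.22
ee_pos: [0.4977, -0.0095, 0.1513]
tool_rot: [0.697, 0.127, 0.694, -0.126]
wrist_force: [0.6, 0.0, -0.3]
opening: 0.0499
```

Call:
{"method": "jog_arm", "body": {"rows": [[255,[0.8,0,-0.5],[0,0,0]]]}}

```text
time: 31.3
ee_pos: [0.4977, -0.0095, 0.1509]
tool_rot: [0.698, 0.127, 0.694, -0.126]
wrist_force: [-0.8, -1.1, 11.0]
opening: 0.0494
```

Call:
{"method": "jog_arm", "body": {"rows": [[255,[-0.3,0,0],[0,0,0]],[90,[0,0,0],[0,0,0]],[60,[0,0,0],[0,0,0]],[0,[0,0,0],[0,0,0]],[0,[0,0,0],[0,0,0]],[0,[0,0,0],[0,0,0]],[0,[-10,0,0],[0,0,0]],[0,[-20,0,0],[0,0,0]],[0,[-25,0,0],[0,0,0]],[0,[-25,0,0],[0,0,0]]]}}

```text
time: 32.13
ee_pos: [0.4947, -0.0093, 0.231]
tool_rot: [0.694, 0.127, 0.697, -0.126]
wrist_force: [0.2, -0.7, 0.6]
opening: 0.0851
```

Call:
{"method": "jog_arm", "body": {"rows": [[0,[-25,0,0],[0,0,0]],[0,[-25,0,0],[0,0,0]],[0,[-25,0,0],[0,0,0]],[0,[0,0,0],[0,0,0]]]}}

```text
time: 32.47
ee_pos: [0.4954, -0.0093, 0.3174]
tool_rot: [0.697, 0.127, 0.694, -0.126]
wrist_force: [0.4, 0.1, 0.1]
opening: 0.0853
```

```bash
python3 go.py 374 -342 260 -90;python3 wl.py w27; python3 - <<'E'
from h import *
from cell import env
c=env.camera('side');save('s27',c['img'],(200,100,400,290),3.9)
E
```

```text
t 32.47 p [495.4  -9.3 317.4] yaw_z -20.6 open 85.3 F [0.4 0.1 0.1] tilt [ 0.004  0.    -1.   ] q [-0.11  0.17  1.68  0.    1.29  0.25]
shift [  56.8 -354.2    3.2] turn [69.4   0.14 -0.23] rows 9.69
```

View pics/w27.png

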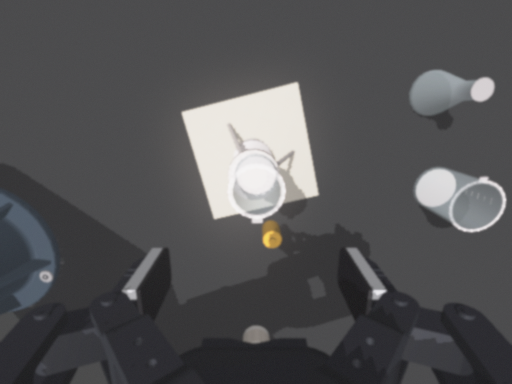

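View pics/s27.png

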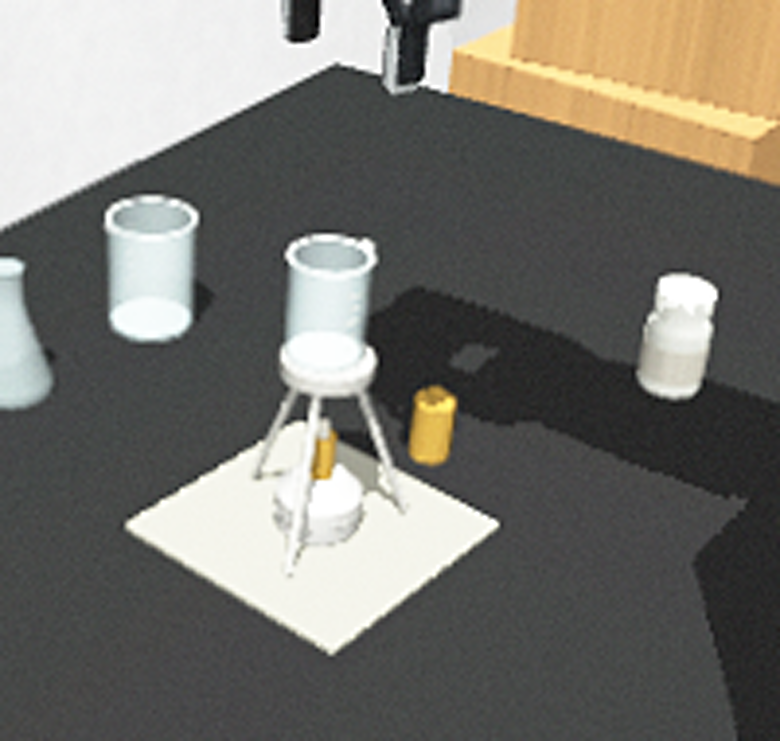

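Call:
{"method": "jog_arm", "body": {"rows": [[0,[0,-20,0],[0,0,0]],[0,[0,-32,0],[0,0,0]],[0,[0,-38,0],[0,0,0]],[0,[5,-40,0],[0,0,0]],[0,[8,-40,0],[0,0,0]],[0,[10,-40,0],[0,0,0]],[0,[10,-40,0],[0,0,0]],[0,[10,-38,0],[0,0,0]],[0,[10,-30,0],[0,0,0]],[0,[10,-18,0],[0,0,0]]]}}

```text
time: 33.4
ee_pos: [0.3678, -0.3291, 0.2397]
tool_rot: [0.692, 0.126, 0.701, -0.121]
wrist_force: [0.6, -0.2, 0.4]
opening: 0.0856
```

```bash
python3 go.py 374 -342 230 -20;python3 wl.py w28
```

```text
t 33.40 p [ 367.8 -329.1  239.7] yaw_z -20.1 open 85.6 F [ 0.6 -0.2  0.4] tilt [-0.011  0.008 -1.   ] q [-0.82  0.25  1.77 -0.    1.14 -0.47]
shift [  9.5 -10.   10.4] turn [-0.14 -0.78 -0.22] rows 0.42
```

View pics/w28.png

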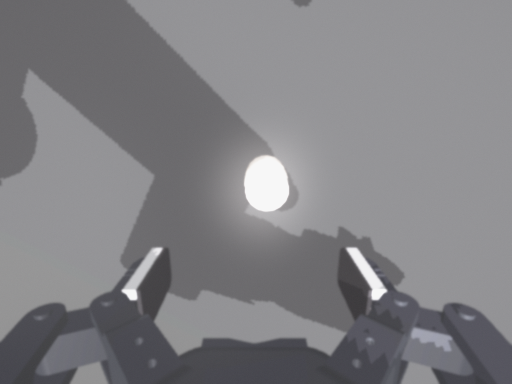

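```bash
python3 - <<'E'
import pickle
from h import *
s,c=pickle.load(open('w28.pkl','rb'))
save('w28z',c['img'],(226,140,306,220),7)
print((onplane(c,[(266.3,183)],.0475,s)*1000).round(1))
E
```

```text
[[ 374.9 -345.2   47.5]]
```

View pics/w28z.png

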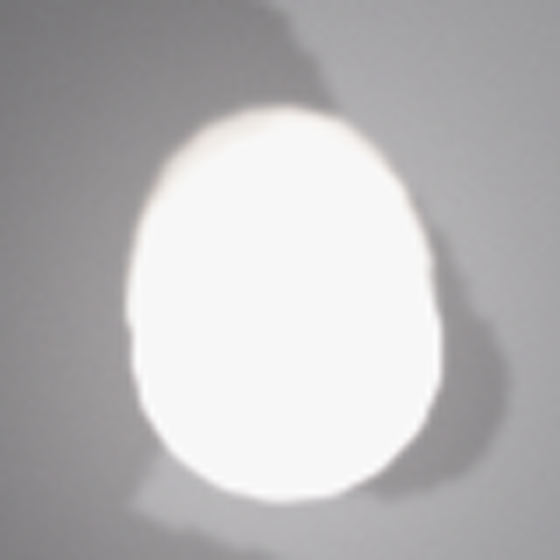

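Call:
{"method": "jog_arm", "body": {"rows": [[0,[10,-4,6],[0,-0.8,-0.2]],[0,[25,-4,4],[0,0,0]],[0,[30,0,0],[0,0,0]],[0,[25,0,0],[0,0,0]],[0,[0,0,0],[0,0,0]]]}}

```text
time: 33.87
ee_pos: [0.3689, -0.3411, 0.139]
tool_rot: [0.693, 0.128, 0.699, -0.124]
wrist_force: [-0.7, 1.1, -0.9]
opening: 0.0856
```

```bash
python3 go.py 374 -342 22 -20;python3 wl.py w29
```

```text
t 33.87 p [ 368.9 -341.1  139. ] yaw_z -20.5 open 85.6 F [-0.7  1.1 -0.9] tilt [-0.007  0.008 -1.   ] q [-0.84  0.39  1.85 -0.    0.91 -0.48]
shift [116.9   0.3   6.2] turn [-0.5  -0.53 -0.27] rows 2.81
```

View pics/w29.png

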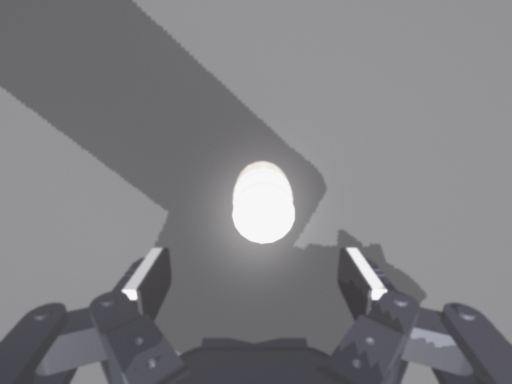

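```bash
python3 - <<'E'
import pickle
from h import *
s,c=pickle.load(open('w29.pkl','rb'))
print((onplane(c,[(263.5,213.)],.085,s)*1000).round(1))
E
python3 go.py 374.5 -343.5 85 -20
```

```text
[[ 375.7 -342.    85. ]]
t 33.92 p [ 369.5 -341.6  141. ] yaw_z -20.5 open 85.6 F [-0.1 -0.1 -0.1] tilt [-0.006  0.006 -1.   ] q [-0.84  0.39  1.85 -0.    0.91 -0.48]
shift [56.  -0.3  5.8] turn [-0.49 -0.44 -0.22] rows 1.35
```

Call:
{"method": "jog_arm", "body": {"rows": [[0,[10,0,3],[0,-0.4,-0.2]],[0,[16,0,2],[0,0,0]],[0,[16,0,1],[0,0,0]],[0,[12,0,0],[0,0,0]],[0,[0,0,0],[0,0,0]]]}}

```text
time: 34.33
ee_pos: [0.3772, -0.3447, 0.0909]
tool_rot: [0.697, 0.125, 0.695, -0.126]
wrist_force: [-0.8, 0.4, -0.8]
opening: 0.0853
```

```bash
python3 go.py 375 -343 20 -20;python3 wl.py w30
```

```text
t 34.33 p [ 377.2 -344.7   90.9] yaw_z -20.4 open 85.3 F [-0.8  0.4 -0.8] tilt [ 0.003 -0.003 -1.   ] q [-0.83  0.48  1.87 -0.    0.79 -0.47]
shift [70.9  1.  -2.9] turn [-0.44  0.2   0.11] rows 1.7
```

View pics/w30.png

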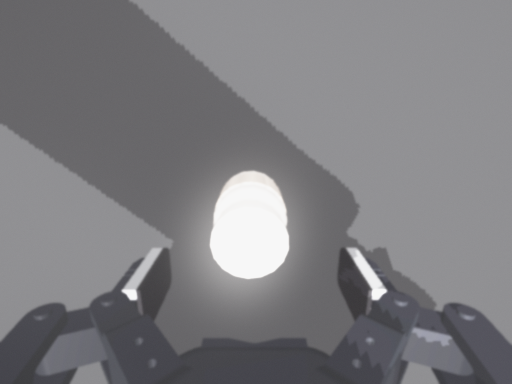

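Lid centre at about (249, 239), nearly centred between pads (254); consistent. Continue down.

Call:
{"method": "jog_arm", "body": {"rows": [[0,[10,1,-2],[0,0.2,0]],[0,[16,0,-1],[0,0,0]],[0,[18,0,0],[0,0,0]],[0,[16,0,0],[0,0,0]],[0,[0,0,0],[0,0,0]]]}}

```text
time: 34.8
ee_pos: [0.3776, -0.3456, 0.0355]
tool_rot: [0.699, 0.122, 0.693, -0.128]
wrist_force: [-0.5, 0.4, -0.2]
opening: 0.0857
```

```bash
python3 go.py 375 -343 20 -20;python3 wl.py w31
```

```text
t 34.80 p [ 377.6 -345.6   35.5] yaw_z -20.4 open 85.7 F [-0.5  0.4 -0.2] tilt [ 0.006 -0.01  -1.   ] q [-0.83  0.58  1.89 -0.    0.66 -0.47]
shift [15.4  1.6 -3.5] turn [-0.41  0.53  0.41] rows 0.38
```

View pics/w31.png

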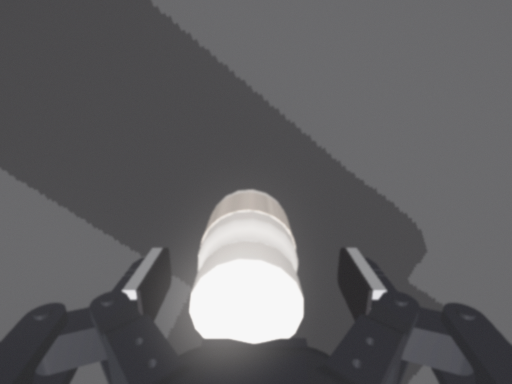

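Call:
{"method": "jog_arm", "body": {"rows": [[0,[5,1.5,-3],[0,0.5,0.4]],[0,[6,0.5,-1],[0,0,0]],[0,[4,0,0],[0,0,0]],[60,[0,0,0],[0,0,0]],[120,[0,0,0],[0,0,0]],[255,[0,0,0],[0,0,0]],[255,[0,0,0],[0,0,0]],[255,[0,0,0],[0,0,0]],[255,[0,0,0],[0,0,0]],[255,[0,0,0],[0,0,0]]]}}

```text
time: 35.68
ee_pos: [0.3763, -0.3441, 0.0252]
tool_rot: [0.698, 0.124, 0.694, -0.127]
wrist_force: [-0.5, 0.2, -1.7]
opening: 0.0481
```

```bash
python3 go.py 375 -343 20 -20;python3 wl.py w32
```

```text
t 35.68 p [ 376.3 -344.1   25.2] yaw_z -20.4 open 48.1 F [-0.5  0.2 -1.7] tilt [ 0.005 -0.005 -1.   ] q [-0.83  0.59  1.9   0.    0.65 -0.48]
shift [ 5.2  0.6 -1.6] turn [-0.4   0.34  0.16] rows 0.13
```

View pics/w32.png

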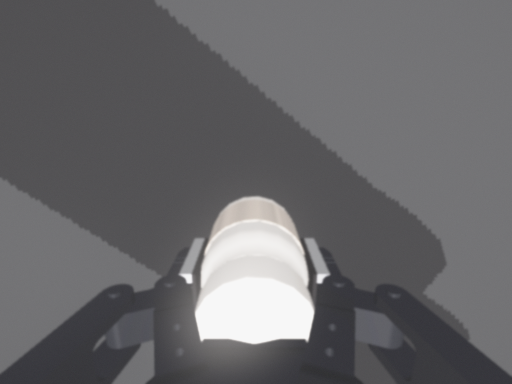

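Call:
{"method": "jog_arm", "body": {"rows": [[255,[-6,0,0],[0,0,0]],[255,[-15,0,0],[0,0,0]],[255,[-25,0,0],[0,0,0]],[255,[-34,0,0],[0,0,0]],[255,[-38,0,0],[0,0,0]],[255,[-38,0,0],[0,0,0]],[255,[-38,0,0],[0,0,0]],[255,[-32,0,0],[0,0,0]],[255,[-20,10,0],[0,0,0]],[255,[-10,20,0],[0,0,0]]]}}

```text
time: 36.57
ee_pos: [0.3829, -0.3139, 0.2939]
tool_rot: [0.696, 0.126, 0.696, -0.126]
wrist_force: [0.2, -0.3, -2.8]
opening: 0.0484
```

```bash
python3 go.py 511.7 130 285 -20;python3 wl.py w33
```

```text
t 36.57 p [ 382.9 -313.9  293.9] yaw_z -20.5 open 48.4 F [ 0.2 -0.3 -2.8] tilt [ 0. -0. -1.] q [-0.78  0.19  1.71 -0.    1.25 -0.42]
shift [  8.9 460.9 -35.2] turn [-0.55  0.    0.  ] rows 11.09
```

View pics/w33.png

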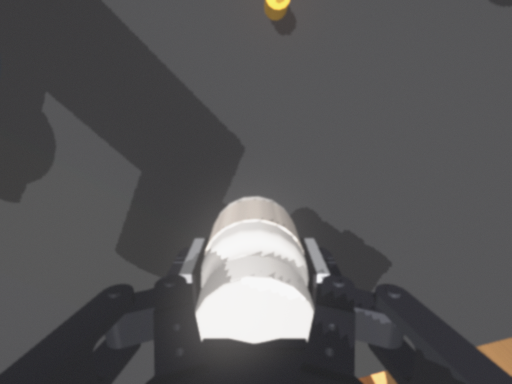

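Call:
{"method": "jog_arm", "body": {"rows": [[255,[0,30,-6],[0,0,0]],[255,[0,36,-7],[0,0,0]],[255,[0,38,-7],[0,0,0]],[255,[0,38,-7],[0,0,0]],[255,[0,38,-6],[0,0,0]],[255,[0,38,-4],[0,0,0]],[255,[0,38,0],[0,0,0]],[255,[0,38,0],[0,0,0]],[255,[0,38,0],[0,0,0]],[255,[0,38,0],[0,0,0]]]}}

```text
time: 37.45
ee_pos: [0.478, 0.0607, 0.2988]
tool_rot: [0.698, 0.127, 0.693, -0.129]
wrist_force: [0.9, -1.3, -0.5]
opening: 0.0483
```

```bash
python3 go.py 511.7 130 285 -20
```

```text
t 37.45 p [478.   60.7 298.8] yaw_z -20.9 open 48.3 F [ 0.9 -1.3 -0.5] tilt [ 0.007 -0.004 -1.   ] q [ 0.03  0.15  1.74 -0.    1.24  0.4 ]
shift [13.7 76.8  6.7] turn [-0.88  0.46  0.09] rows 1.88
```

Call:
{"method": "jog_arm", "body": {"rows": [[255,[0,30,3],[-0.5,0.4,0]],[255,[0,22,3],[0,0,0]],[255,[5,10,0],[0,0,0]],[255,[15,3,0],[0,0,0]],[255,[20,0,0],[0,0,0]],[255,[20,0,0],[0,0,0]],[255,[0,0,0],[0,0,0]]]}}

```text
time: 38.03
ee_pos: [0.5063, 0.129, 0.2361]
tool_rot: [0.697, 0.121, 0.696, -0.122]
wrist_force: [-0.8, 0.3, -2.2]
opening: 0.0483
```

```bash
python3 go.py 511.7 130 150 -20; python3 wl.py w34; python3 mat.py w34
```

```text
t 38.03 p [506.3 129.  236.1] yaw_z -19.8 open 48.3 F [-0.8  0.3 -2.2] tilt [ 0.    -0.001 -1.   ] q [ 0.16  0.3   1.72 -0.    1.13  0.51]
shift [86.1  2.9  4.7] turn [0.16 0.02 0.05] rows 2.07
[[331, 185], [203, 212], [201, 339], [307, 339], [313, 310], [297, 238], [326, 247], [343, 274]]
((466.8747253417969, -28.461380004882812), (254.98985290527344, 229.6289520263672), 75.73890686035156)
```

View pics/w34.png

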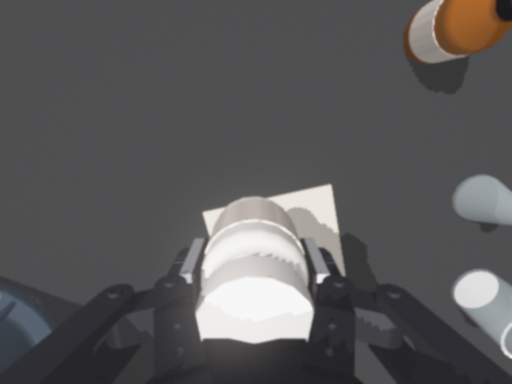

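```bash
python3 - <<'E'
import pickle
from h import *
s,c=pickle.load(open('w34.pkl','rb'))
P=onplane(c,[(203,211),(332,184.5)],.006,s)*1000;print(P.round(1),P.mean(0))
M=np.array([494.8,-9]);t=np.radians(-6.95);v=np.array([np.cos(t),np.sin(t)]);u=np.array([-v[1],v[0]]);print(M+90*u-90*v,M+90*u+90*v,M+140*u)
E
```

```text
[[418.6  92.7   6. ]
 [595.7  69.1   6. ]] [507.15380685  80.90185757   6.        ]
[416.35159112  91.22897358] [595.02897358  69.44840888] [511.74043921 129.97129747]
```

Call:
{"method": "jog_arm", "body": {"rows": [[255,[15,2,3],[0,0,0]],[255,[22,1,2],[0,0,0]],[255,[22,0,0],[0,0,0]],[255,[22,0,0],[0,0,0]],[255,[22,0,0],[0,0,0]],[255,[15,0,0],[0,0,0]],[255,[0,0,0],[0,0,0]]]}}

```text
time: 38.67
ee_pos: [0.5178, 0.1274, 0.1257]
tool_rot: [0.701, 0.124, 0.691, -0.122]
wrist_force: [-0.0, -0.9, -1.8]
opening: 0.0487
```

```bash
python3 go.py 511.7 130 26 -20
```

```text
t 38.67 p [517.8 127.4 125.7] yaw_z -20.0 open 48.7 F [-0.  -0.9 -1.8] tilt [ 0.015  0.001 -1.   ] q [ 0.15  0.45  1.8  -0.    0.88  0.51]
shift [99.6 -0.2 -7.9] turn [-0.04  0.78 -0.33] rows 2.4
```

Call:
{"method": "jog_arm", "body": {"rows": [[255,[8,0,-4],[0,0.7,-0.3]],[255,[14,0,-3],[0,0,0]],[255,[16,0,-1],[0,0,0]],[255,[16,0,0],[0,0,0]],[255,[14,0,0],[0,0,0]],[255,[8,0,0],[0,0,0]],[255,[0,0,0],[0,0,0]]]}}

```text
time: 39.25
ee_pos: [0.5153, 0.13, 0.0558]
tool_rot: [0.7, 0.125, 0.693, -0.122]
wrist_force: [0.2, 0.1, -1.5]
opening: 0.0483
```

```bash
python3 go.py 512 130.2 26 -20
```

```text
t 39.25 p [515.3 130.   55.8] yaw_z -20.2 open 48.3 F [ 0.2  0.1 -1.5] tilt [ 0.011  0.002 -1.   ] q [0.16 0.56 1.83 0.   0.73 0.51]
shift [29.8 -1.2 -3.4] turn [-0.15  0.54 -0.3 ] rows 0.72
```

Call:
{"method": "jog_arm", "body": {"rows": [[255,[5,-1,-2],[0,0.5,-0.3]],[255,[9,0,-1],[0,0,0]],[255,[9,0,0],[0,0,0]],[255,[4,0,0],[0,0,0]],[255,[0,0,0],[0,0,0]]]}}

```text
time: 39.67
ee_pos: [0.514, 0.1304, 0.0297]
tool_rot: [0.698, 0.124, 0.695, -0.123]
wrist_force: [-0.8, 1.0, -1.2]
opening: 0.0484
```

```bash
python3 go.py 512 130.2 26 -20
```

```text
t 39.67 p [514.  130.4  29.7] yaw_z -20.2 open 48.4 F [-0.8  1.  -1.2] tilt [ 0.004  0.    -1.   ] q [ 0.16  0.61  1.84 -0.    0.69  0.51]
shift [ 3.7 -0.9 -1.8] turn [-0.16  0.21 -0.1 ] rows 0.1
```

Call:
{"method": "jog_arm", "body": {"rows": [[255,[1.5,-0.7,-1.5],[0,0,0]],[255,[1.2,0,-0.5],[0,0,0]],[255,[1,0,0],[0,0,0]]]}}

```text
time: 39.92
ee_pos: [0.5118, 0.1305, 0.0258]
tool_rot: [0.698, 0.124, 0.695, -0.123]
wrist_force: [-0.2, -0.3, -1.2]
opening: 0.0481
```

Call:
{"method": "jog_arm", "body": {"rows": [[255,[0.7,0,0],[0,0,0]],[255,[0.4,0,0],[0,0,0]]]}}

```text
time: 40.08
ee_pos: [0.5119, 0.1306, 0.0248]
tool_rot: [0.698, 0.124, 0.695, -0.123]
wrist_force: [-1.7, 1.0, 3.9]
opening: 0.0482
```

Contact; release and retreat straight up.

Call:
{"method": "jog_arm", "body": {"rows": [[90,[0,0,0],[0,0,0]],[50,[0,0,0],[0,0,0]],[0,[0,0,0],[0,0,0]],[0,[0,0,0],[0,0,0]],[0,[0,0,0],[0,0,0]],[0,[-12,0,0],[0,0,0]],[0,[-25,0,0],[0,0,0]],[0,[-30,0,0],[0,0,0]],[0,[-30,0,0],[0,0,0]],[0,[-30,0,0],[0,0,0]]]}}

```text
time: 40.92
ee_pos: [0.5085, 0.1299, 0.1547]
tool_rot: [0.695, 0.123, 0.698, -0.124]
wrist_force: [0.7, 0.5, 0.0]
opening: 0.0853
```

Call:
{"method": "jog_arm", "body": {"rows": [[0,[-30,0,0],[0,0,0]],[0,[-35,0,0],[0,0,0]],[0,[-35,0,0],[0,0,0]],[0,[-35,0,0],[0,0,0]],[0,[-35,-10,0],[0,0,0]],[0,[-20,-10,0],[0,0,0]],[0,[0,-10,0],[0,0,0]],[0,[0,0,0],[0,0,0]]]}}

```text
time: 41.58
ee_pos: [0.4955, 0.1008, 0.3693]
tool_rot: [0.7, 0.124, 0.693, -0.122]
wrist_force: [-1.0, -0.7, -0.1]
opening: 0.0851
```

```bash
python3 go.py; python3 wl.py w40; python3 - <<'E'
from h import *
from cell import env
import pickle
C={n:env.camera(n) for n in('scene','side')};pickle.dump(C,open('c9.pkl','wb'))
save('sc40',C['scene']['img'],(140,110,400,310),2.9);save('si40',C['side']['img'],(120,120,400,320),2.7)
E
```

```text
t 41.58 p [495.5 100.8 369.3] yaw_z -20.1 open 85.1 F [-1.  -0.7 -0.1] tilt [ 0.011  0.001 -1.   ] q [ 0.11  0.15  1.57 -0.    1.41  0.46]
```

View pics/w40.png

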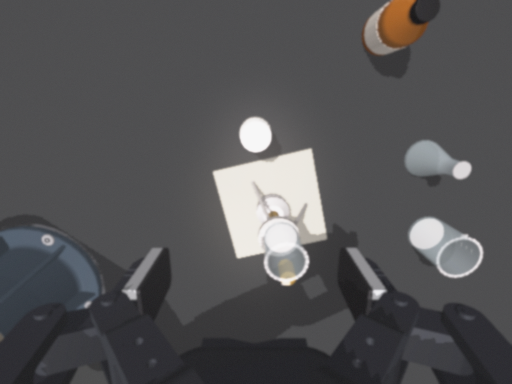

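View pics/sc40.png

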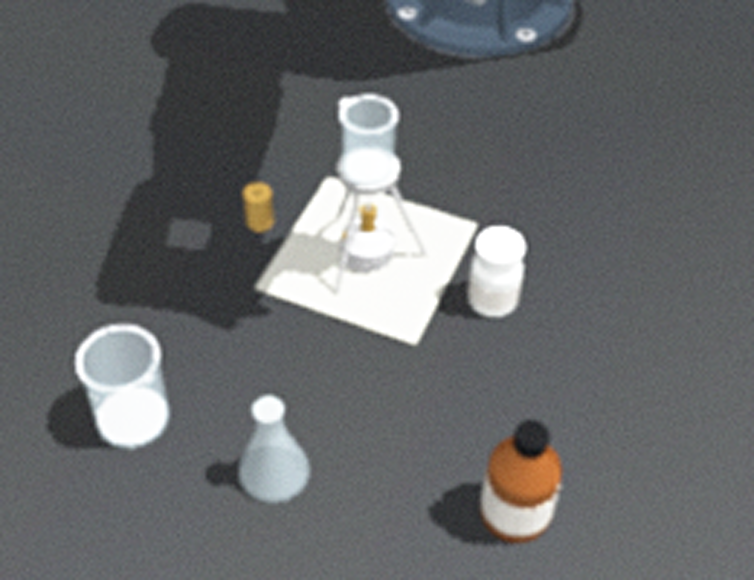

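View pics/si40.png

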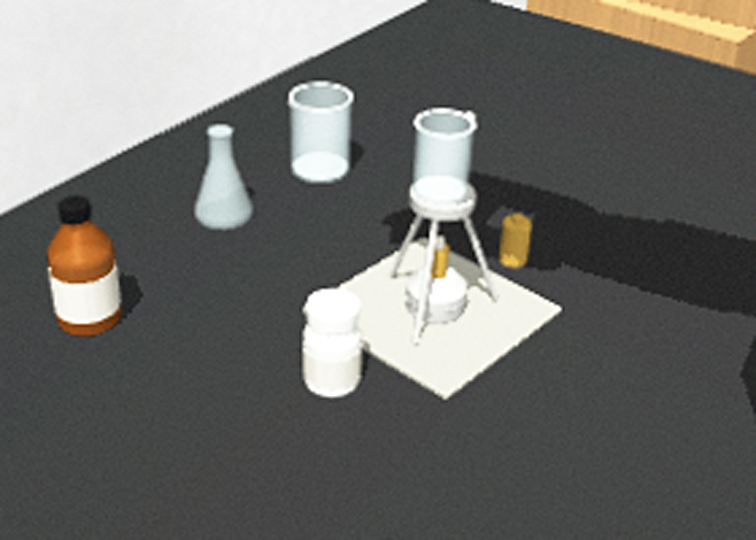

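```bash
python3 - <<'E'
import pickle
from h import *
s,c=pickle.load(open('w40.pkl','rb'))
J=onplane(c,[(256,136)],.08,s)[0]*1000;B=onplane(c,[(286.5,260.5)],.206,s)[0]*1000
M=np.array([494.8,-9]);t=np.radians(-6.95);v=np.array([np.cos(t),np.sin(t)]);u=np.array([-v[1],v[0]])
for n,p in(('jar',J),('beaker',B)): d=p[:2]-M;print(n,p.round(1),'mat frame',(d@v).round(1),(d@u).round(1))
C=pickle.load(open('c9.pkl','rb'));print('jar tri',(tri(C['scene'],(140+496/2.9,110+272/2.9),C['side'],(120+333/2.7,120+342/2.7))*1000).round(1))
E
```

```text
jar [512.5 130.2  80. ] mat frame 0.7 140.3
beaker [499.   -7.7 206. ] mat frame 4.0 1.8
jar tri [511.2 131.5  40.5]
```

```bash
python3 - <<'E'
from cell import env
print(env.sign_off())
E
```

```text
the job is handed in; nothing more can be done
None
```

The heating place is set up as asked, and I handed the job in at about 42 s with the gripper open and clear of everything. I never tipped the lamp. I took the cap straight to its final spot when I removed it, so it was placed before the lamp, tripod, beaker and jar.

My last camera checks gave these offsets, with positions in the mat's own frame:

| Item | Where it stands | How far off |
|---|---|---|
| Lamp | Upright on the mat | About 1 mm from the mat's middle |
| Tripod | Feet on the mat, over the lamp | About 1–4 mm from the mat's middle, depending on the view |
| Small beaker | Upright on the gauze | About 1–3 mm from the gauze's middle; read last, from an angle, as 4 mm from the mat's middle |
| Cap | Mouth down on the bench, right of the mat | About 25 mm clear of the edge, within 2 mm of its middle |
| Jar | Upright on the bench, left of the mat | About 25 mm clear of the edge, about 1 mm from its middle |

- **Large beaker, flask and amber bottle:** these look untouched in the last pictures. I did not re-measure them.
- **Disagreement between cameras:** the fixed cameras and the wrist camera differed by 2–5 mm on the mat's centre. I went with the wrist camera's value, which repeated within about 1 mm.
- **Forces:** the highest wrist force I saw was about 30 N, briefly, as the lamp touched the mat.

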